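# Clear the oil canister and put the mould inserts away in the drawer

## Task

The oil canister on its stand is in the way of the drawer: while the drawer stays closed, lift the canister by its handle and stand it upright on the round drip mat, wholly within the mat. Then pull the drawer open, put every mould insert from the green mat into it, each standing upright on its base on the drawer floor, and push the drawer fully shut. Do not tip the canister over, and leave the hammer, the grease jar and the gauge box where they are.

Things in the scene. Friction and masses are not known exactly. Their poses are not given: they have to be found in the camera images.
- canister: red oil canister, a 68 mm diameter closed can 76 mm high with a dark steel bail handle over its top: a 10 mm thick straight bar, 52 mm long, along the canister's y axis through its own axis, bar centre 112 mm above the origin, open space of 24 mm under the bar. Overall height 117 mm, 0.45 kg. Origin: centre of its underside, z up
- stand: low square steel stand, 110 x 110 mm, 18 mm high, fixed in front of the drawer (below its path); the canister stands on it at the start. Origin: centre of its underside
- drip_mat: round drip mat, black with a yellow rim, 150 mm diameter, 4 mm thick, fixed to the bench left or right of the drawer unit. Origin: centre of its underside
- unit: blue steel drawer unit with one grey-fronted drawer, 260 x 260 mm, 115 mm high, fixed on the bench. Origin: centre of its underside; its x axis points away from its front, whose face is at x = -130 mm
- drawer (a joint): how far the drawer is pulled out, m: 0 fully shut, stop at 0.15 fully open; it slides along the unit's -x axis, light friction of about 2 N. Front panel 260 mm wide, from 30 to 110 mm above the bench, its outer face 12 mm proud of the unit
- drawer_handle (a point): middle of the drawer's steel bar handle (bar along the unit's y, 110 mm long, about 10 mm thick, 35 mm out from the panel, 80 mm above the bench); moves with the drawer, axes as the unit's
- drawer_in (a point): centre of the drawer's inner floor (36 mm above the bench), axes as the unit's; the inside is 235 mm along x (from -120 to +115 mm) by 220 mm along y, side walls 45 mm high; pulled out fully, the part from x = -120 to +30 mm lies in front of the unit. Moves with the drawer
- work_mat: green mat, 290 x 200 mm, 4 mm thick, fixed on the bench on the side away from the drip mat; the mould inserts stand on it. Origin: centre of its underside
- hammer: hammer lying on the bench, bystander. Origin: on its underside
- jar: pale grease jar with a red cap, 60 mm diameter, 90 mm high, bystander. Origin: centre of its underside
- gauge_box: black gauge box 70 x 130 x 28 mm lying on top of the drawer unit, bystander. Origin: centre of its underside
- insert0: mould insert: dark steel base plate 44 x 44 x 12 mm with a square silvery core, 30 x 30 mm, 30 mm high on its middle (sides parallel to the base); overall 42 mm high, 0.35 kg. Origin: centre of its underside, z up. May be absent
- insert1: mould insert: dark steel base plate 44 x 44 x 12 mm with a square silvery core, 30 x 30 mm, 30 mm high on its middle (sides parallel to the base); overall 42 mm high, 0.35 kg. Origin: centre of its underside, z up. May be absent
- insert2: mould insert: dark steel base plate 44 x 44 x 12 mm with a square silvery core, 30 x 30 mm, 30 mm high on its middle (sides parallel to the base); overall 42 mm high, 0.35 kg. Origin: centre of its underside, z up. May be absent
- insert3: mould insert: dark steel base plate 44 x 44 x 12 mm with a round brass core, 32 mm diameter, 30 mm high on its middle (sides parallel to the base); overall 42 mm high, 0.35 kg. Origin: centre of its underside, z up. May be absent
- insert4: mould insert: dark steel base plate 44 x 44 x 12 mm with a round brass core, 32 mm diameter, 30 mm high on its middle (sides parallel to the base); overall 42 mm high, 0.35 kg. Origin: centre of its underside, z up. May be absent
There are look-alikes about, which are no part of the job. What is shaped like the canister but yellow is not meant. Leave any turquoise look-alike of the insert1 alone.

How it is judged:
By the outcome, as a careful person would: the job done as asked, in the order asked, and still so for the second after the job is handed in, with the robot touching nothing.
Of insert0, insert1, insert2, insert3, insert4 only 3 to 5 are there at a start; the rules pass over those that are not, and their reading is None.
At some moment in a run one of insert0, insert1, insert2, insert3, insert4 may be knocked a few centimetres aside while the robot is not near it.
It also fails if it takes over 210 s, if anything falls off the work surface, if the arm or the gripper's body presses on something with over 40 N, if the wrist force passes 120 N, or if a joint passes its speed limit or range.

## Robot

A 6-joint arm with a two-finger parallel gripper is mounted at the origin on the work surface. World frame = base frame: x ahead of the robot, y to its left, z up, the work surface at z = 0. Lengths are in m, angles in rad, forces in N, time in s.
With the tool pointing down it reaches from about 0.275 to 0.825 m from the base axis. Payload 5.2 kg.
Tool frame: the origin (TCP) lies on the mounting face of the last link; the fingertips stand 186 mm ahead of it and the grasp point (between the pads) lies 167 mm ahead of it; z points along the fingers, y is the direction in which the jaws open and shut (so a half turn about z gives the same grasp; the last joint's range is limited). The gripper opens to 93 mm and grips with 3 to 60 N. Pads are 15 mm wide; open, the fingers measure 128 mm over their backs; the gripper's body (75 mm by 188 mm) begins 65 mm behind the grasp point.
Start: joints at [-1.547, 0.259, 1.535, -0, 1.348, -0.203], TCP at [0.124, -0.536, 0.405] pointing down, gripper open.
Joint ranges: [-3.14, 3.14], [-0.91, 2.08], [0.19, 2.58], [-1.22, 4.36], [0.22, 2.71], [-3.12, 3.12]. Speed limits (rad/s): [2.57, 2.57, 3.14, 3.14, 3.14, 3.14].

## Interface

Orientations are given as a unit quaternion [w, x, y, z].
In Python, from rig import robot gives the robot as it stands.
- The arm moves only by the tool arm_command, never from a script. Its argument "rows" is one flat list of numbers, 7 for each row, row after row: the shift along the tool's x, y, z in mm, then the turn, a rotation vector about the tool's x, y, z in degrees, then the gripper's target within -1 to 1 (fully open at 1, half-way at 0, shut at -1). A call has exactly 5 rows; each row is the pose to reach, as a shift and turn from the pose commanded when the call began, along the tool's axes at that moment; what a row does not reach only later rows make up. A row lasts 1/12 s, in which the tool goes at most 41.7 mm and 7.16 degrees, less where a joint would pass 70% of its speed; a pose out of reach is approached as far as the arm can. A call with a gripper value outside its range is refused whole. The fingers move at their own pace and stop on an object; "squeeze" is the grip in N (left out, the last holds). Time passes only in rows, so rows that repeat a pose let the fingers close, or fill a call up. It gives the time, the measured TCP pose, the force and the opening at its end, in the units of the state.
- robot.state(): the state, without advancing time (a new reading comes with each control period).
- robot.capture(name): name is "scene" or "top"; returns a dict with "image" (420x560x3 uint8, red, green, blue), "K" (3x3 intrinsics, pixels), "k1" (the pictures are not rectified: a ray, as slopes to the right and down, at radius r is drawn at 1 + k1 r^2 times it, then the intrinsics apply), "cam_to_world" (4x4, takes a point from camera to world coordinates). Camera axes: x right, y down, z forward; pixel columns grow to the right and rows downward; lengths in m; the calibration is good to about 2 mm. A picture is of the moment at which its call begins. There is no depth.
- robot.sign_off(): hands the job in, once; it reports no verdict.
Trained networks look in the newest picture that a camera, given by its name, has taken for a name from the list of things; names that differ only in an ending like _2 or _b are one class to them, and where a whole thing is asked for, a point or a joint stands for the part that bears it (a point fixed in the world has none). Each returns a list of dicts, best first, with "score" (0 to 1); they miss things now and then, are a little off and sometimes report something else, mostly with a low value. They report only what shows in the picture. A call takes as long as a camera call. They do not tell look-alikes from the thing itself.
- robot.cut_out(camera, name): "pixels" (420x560 bool, what is visible of it) and "centre" ([column, row] in pixels, amid what is visible of it).
- robot.spot_point(camera, name): "centre" ([column, row] in pixels: a listed point, or the origin of a listed thing).
The state is a dict: "t": time; "joint_pos": joint angles; "qvel": joint speeds; "tau": joint torques, N m; "eef_pos": TCP position; "orientation": TCP orientation; "wrist_force": force on the tool from outside, world axes, zero at the start; "wrist_torque": the same for the moment, N m; "grip_width": finger opening in m.
Only numpy, scipy, OpenCV 4.12 (cv2) and the standard library are available. Lean on these libraries where they do the work, as an engineer would, in place of code of your own. Each camera call takes 0.05 s, during which the arm holds its last target.

## Working session

There is one attempt and no reset: what is moved stays moved. The work goes in short steps, Python scripts to look and compute and a tool call to move; the robot and the scene stay as the last step left them, time stands still between calls to the robot, and variables do not carry over. Pictures are saved under pics/ and viewed, and the job is handed in when it is done.

Besides the shell and the picture viewer there is one more tool, called after ">>>" as a command line: name --argument value ..., lists and objects as JSON in quotes. arm_command: Moves the arm, as the interface text tells. Its arguments: {"type":"object","properties":{"rows":{"type":"array"},"squeeze":{"type":"number"}},"required":["rows"]}

```bash
ls; mkdir -p pics
python3 - <<'E'
from rig import robot
import cv2, numpy as np
s=robot.state()
print({k:np.round(v,3).tolist() for k,v in s.items()})
for n in("scene","top"):
    c=robot.capture(n)
    cv2.imwrite(f"pics/{n}0.png",c["image"][:,:,::-1])
    print(n,c["K"],c["k1"],np.round(c["cam_to_world"],3))
E
```

```text
pics
{'t': 0.0, 'joint_pos': [-1.547, 0.259, 1.536, -0.0, 1.348, -0.203], 'qvel': [0.0, -0.0, 0.001, 0.0, 0.001, 0.001], 'tau': [0.0, -43.731, -28.401, 0.072, 0.041, -0.0], 'eef_pos': [0.124, -0.536, 0.404], 'orientation': [-0.001, 0.994, 0.113, 0.0], 'wrist_force': [-0.725, 0.146, -0.088], 'wrist_torque': [0.042, 0.001, 0.037], 'grip_width': 0.093}
scene [[499.10527089   0.         272.88095858]
 [  0.         499.10527089 211.65736345]
 [  0.           0.           1.        ]] -0.18326070781448278 [[ 0.302  0.819 -0.489  1.148]
 [ 0.953 -0.267  0.143 -0.179]
 [-0.014 -0.509 -0.861  1.086]
 [ 0.     0.     0.     1.   ]]
top [[531.57173973   0.         283.18167258]
 [  0.         531.57173973 209.36780187]
 [  0.           0.           1.        ]] -0.05742450887280614 [[-0.018 -0.987  0.159  0.375]
 [-1.     0.02   0.007  0.002]
 [-0.01  -0.159 -0.987  1.341]
 [ 0.     0.     0.     1.   ]]
```

View pics/scene0.png

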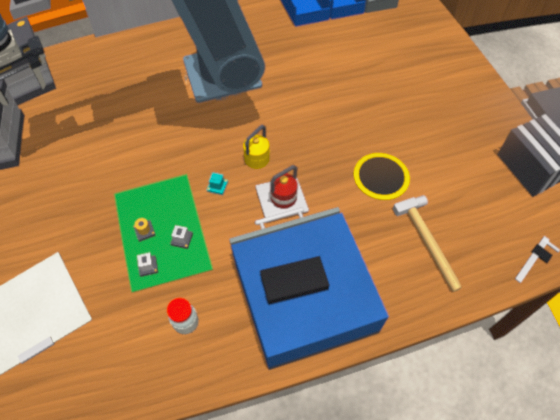

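View pics/top0.png

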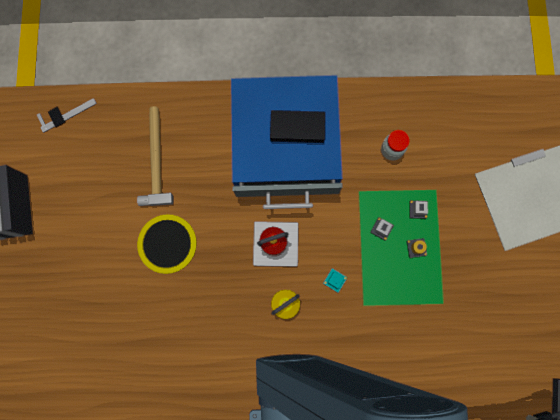

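```bash
cat > h.py <<'E'
from rig import robot
import cv2, numpy as np
from scipy.spatial.transform import Rotation as R
from scipy.optimize import least_squares
def cap(n,save=None):
    c=robot.capture(n); c["d"]=np.array([c["k1"],0,0,0.]); c["K"]=np.array(c["K"]);c["T"]=np.array(c["cam_to_world"])
    if save: cv2.imwrite(f"pics/{save}.png",np.ascontiguousarray(c["image"][:,:,::-1]))
    return c
def proj(c,P):
    W=np.linalg.inv(c["T"]); r,_=cv2.Rodrigues(W[:3,:3])
    return cv2.projectPoints(np.asarray(P,float).reshape(-1,3),r,W[:3,3],c["K"],c["d"])[0].reshape(-1,2)
def ray(c,uv):
    u=cv2.undistortPoints(np.array(uv,float).reshape(-1,1,2),c["K"],c["d"]).reshape(-1,2)
    d=np.c_[u,np.ones(len(u))]@c["T"][:3,:3].T
    return c["T"][:3,3],d
def plane(c,uv,z):
    o,d=ray(c,uv); return o+d*((z-o[2])/d[:,2])[:,None]
def crop(c,u,v,w,name,s=6):
    im=c["image"][max(0,v-w):v+w,max(0,u-w):u+w,::-1]
    cv2.imwrite(f"pics/{name}.png",cv2.resize(np.ascontiguousarray(im),None,fx=s,fy=s,interpolation=cv2.INTER_CUBIC))
def tri(ca,ua,cb,ub):
    oa,da=ray(ca,ua);ob,db=ray(cb,ub);out=[]
    A=np.zeros((3,3));b=np.zeros(3)
    for o,d in((oa,da[0]),(ob,db[0])):
        d=d/np.linalg.norm(d);M=np.eye(3)-np.outer(d,d);A+=M;b+=M@o
    return np.linalg.solve(A,b)
E
python3 - <<'E'
from h import *
c={n:cap(n) for n in("scene","top")}
z={"canister":.018,"stand":0,"drip_mat":0,"unit":0,"drawer_handle":.08,"work_mat":0,"insert0":.004,"insert3":.004,"jar":0}
for k,zz in z.items():
    for n in c:
        for r in robot.spot_point(n,k):
            if r["score"]>.2: print(k,n,round(r["score"],2),np.round(r["centre"],1),np.round(plane(c[n],r["centre"],zz)[0],4))
crop(c["top"],285,270,50,"c_can");crop(c["top"],400,230,50,"c_ins",6);crop(c["top"],287,185,60,"c_h",6)
E
```

```text
canister scene 0.88 [255.1 158.7] [0.3716 0.0026 0.018 ]
canister scene 0.65 [280.5 199.9] [0.5154 0.0267 0.018 ]
canister top 0.91 [281.1 302.4] [0.3574 0.0208 0.018 ]
canister top 0.9 [273.4 245.7] [0.4974 0.0375 0.018 ]
canister top 0.57 [389.4 151.3] [ 0.7343 -0.2641  0.018 ]
stand scene 0.77 [282.2 200.1] [0.5066 0.0342 0.    ]
drip_mat scene 0.63 [381.9 176.4] [0.518  0.3092 0.    ]
drip_mat top 0.8 [166.9 241.1] [0.5157 0.3088 0.    ]
unit scene 0.84 [302.1 299. ] [ 0.7755 -0.0055  0.    ]
unit top 0.96 [285.5 141.7] [0.7704 0.0023 0.    ]
unit top 0.52 [392.2 150.6] [ 0.741  -0.2751  0.    ]
drawer_handle scene 0.88 [279.6 220.2] [ 0.6042 -0.0043  0.08  ]
drawer_handle scene 0.21 [162.2 231. ] [ 0.5476 -0.2719  0.08  ]
drawer_handle top 0.57 [286.  207.1] [0.5841 0.0041 0.08  ]
drawer_handle top 0.35 [158.2 157.3] [0.7143 0.3156 0.08  ]
work_mat scene 0.57 [161.6 228.5] [ 0.4923 -0.2793  0.    ]
work_mat top 0.74 [400.4 247.3] [ 0.4886 -0.2829  0.    ]
insert0 scene 0.82 [184.9 238.2] [ 0.5396 -0.2286  0.004 ]
insert0 scene 0.8 [219.  184.9] [ 0.4133 -0.1089  0.004 ]
insert0 
[... 253 characters left out ...]
[ 0.4055 -0.1243  0.004 ]
insert0 top 0.53 [417.  246.6] [ 0.4892 -0.3242  0.004 ]
insert3 scene 0.82 [184.9 238.2] [ 0.5396 -0.2286  0.004 ]
insert3 scene 0.8 [219.  184.9] [ 0.4133 -0.1089  0.004 ]
insert3 scene 0.61 [147.2 265.4] [ 0.5838 -0.3328  0.004 ]
insert3 scene 0.61 [147.2 237. ] [ 0.5073 -0.3185  0.004 ]
insert3 top 0.87 [379. 231.] [ 0.5307 -0.2299  0.004 ]
insert3 top 0.68 [416.  210.1] [ 0.5824 -0.327   0.004 ]
insert3 top 0.54 [339.  281.7] [ 0.4055 -0.1243  0.004 ]
insert3 top 0.53 [417.  246.6] [ 0.4892 -0.3242  0.004 ]
jar scene 0.72 [185.8 324.4] [ 0.7538 -0.2762  0.    ]
jar top 0.72 [390.6 151.9] [ 0.7376 -0.2707  0.    ]
jar top 0.7 [285.9 141.2] [0.7718 0.0012 0.    ]
```

Run:
```python
import cv2,numpy as np
a=cv2.imread("pics/c_can.png");b=cv2.imread("pics/c_ins.png")
m=np.hstack([a,b]);cv2.imwrite("pics/c_both.png",cv2.resize(m,(800,400)))
```

```text
(no output)
```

View pics/c_both.png

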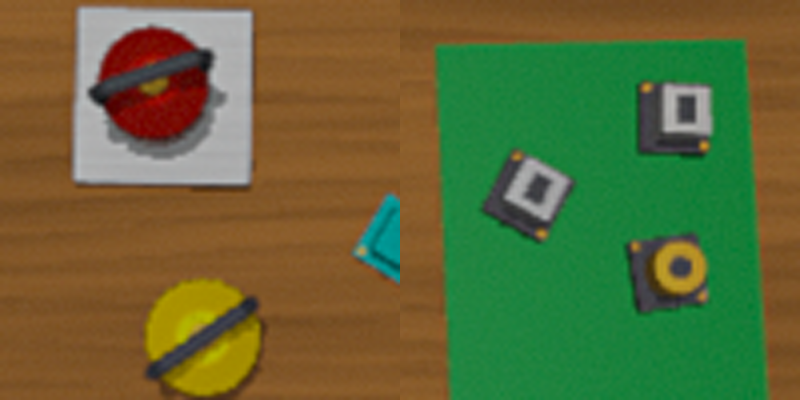

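```bash
cat >> h.py <<'E'
from scipy.optimize import minimize
def box(x0,x1,y0,y1,z0,z1): return np.array([[x,y,z] for x in(x0,x1) for y in(y0,y1) for z in(z0,z1)],float)/1000
def cyl(r,z0,z1):
    a=np.linspace(0,2*np.pi,40,endpoint=False); return np.concatenate([np.c_[r*np.cos(a),r*np.sin(a),0*a+z] for z in(z0,z1)])/1000
CAN=[cyl(34,0,76),box(-5,5,-26,26,107,117),box(-5,5,-26,-16,76,117),box(-5,5,16,26,76,117)]
SQ=[box(-22,22,-22,22,0,12),box(-15,15,-15,15,12,42)]
RD=[box(-22,22,-22,22,0,12),cyl(16,12,42)]
DM=[cyl(75,0,4)]; ST=[box(-55,55,-55,55,0,18)]
def render(c,parts,x,y,z,yaw,off,shape,S):
    m=np.zeros(shape,np.uint8); Rz=R.from_euler("z",yaw).as_matrix()
    for p in parts:
        uv=proj(c,p@Rz.T+[x,y,z])
        h=cv2.convexHull(((uv-off+0.5)*S-0.5).astype(np.float32))
        cv2.fillConvexPoly(m,np.round(h*16).astype(np.int32),1,shift=4)
    return m
def fit(views,parts,z,x0,yaws):
    """views: list of (c,mask). returns x,y,yaw,cost"""
    S=5; V=[]
    for c,m in views:
        ys,xs=np.where(m); a=np.array([xs.min()-8,ys.min()-8]);b=np.array([xs.max()+8,ys.max()+8])
        mm=m[max(a[1],0):b[1],max(a[0],0):b[0]].astype(np.float32); a=np.maximum(a,0)
        V.append((c,cv2.resize(mm,None,fx=S,fy=S,interpolation=cv2.INTER_LINEAR)>.5,a))
    def f(p):
        t=0
        for c,m,a in V:
            r=render(c,parts,p[0],p[1],z,p[2],a,m.shape,S)>0
            t+=(r^m).sum()/m.sum()
        return t
    best=None
    for yw in yaws:
        s=np.array([[x0[0],x0[1],yw],[x0[0]+.008,x0[1],yw],[x0[0],x0[1]+.008,yw],[x0[0],x0[1],yw+.3]])
        o=minimize(f,s[0],method="Nelder-Mead",options=dict(initial_simplex=s,xatol=1e-4,fatol=1e-4))
        if best is None or o.fun<best.fun: best=o
    return np.r_[best.x,best.fun]
def masks(c,name,k):
    """cut-outs of name in newest picture"""
    return [(r["score"],np.array(r["centre"]),np.array(r["pixels"])) for r in robot.cut_out(k,name)]
E
cat > m1.py <<'E'
from h import *
c={n:cap(n) for n in("scene","top")}
def run(name,parts,z,xy,yaws,lab):
    vs=[]
    for n in c:
        uv=proj(c[n],[[xy[0],xy[1],z+.02]])[0]
        ms=[m for m in masks(c[n],name,n) if np.linalg.norm(m[1]-uv)<14]
        if ms:
            m=min(ms,key=lambda m:np.linalg.norm(m[1]-uv)); vs.append((c[n],m[2]))
            print(lab,n,round(m[0],2),np.round(fit([vs[-1]],parts,z,xy,yaws),4))
    if len(vs)==2: print(lab,"both",np.round(fit(vs,parts,z,xy,yaws),4))
Y=[0,.4,.8,1.2]
run("canister",CAN,.018,(.505,.033),[-.6,0,.6,1.3],"can")
run("canister",CAN,.0,(.36,.015),[-.6,0,.6,1.3],"yellow")
run("insert0",SQ,.004,(.535,-.229),Y,"A")
run("insert0",SQ,.004,(.583,-.33),Y,"B")
run("insert3",RD,.004,(.498,-.321),Y,"C")
run("insert0",SQ,0,(.41,-.117),Y,"turq")
run("drip_mat",DM,0,(.517,.309),[0],"mat")
run("stand",ST,0,(.505,.033),[0],"stand")
E
python3 m1.py
```

```text
can scene 0.77 [0.5101 0.0361 0.2021 0.0963]
can top 0.6 [0.5033 0.0362 0.0787 0.0681]
can both [ 0.5048  0.0368 -0.0014  0.2514]
yellow scene 0.71 [0.3585 0.0081 0.4042 0.0862]
yellow top 0.88 [ 0.3541  0.0081 -0.0929  0.1076]
yellow both [0.3555 0.0092 0.3367 0.2388]
A scene 0.71 [ 0.5398 -0.237   0.9946  0.1245]
A top 0.7 [ 0.5351 -0.235   0.9541  0.1625]
A both [ 0.5367 -0.2356  0.9751  0.3776]
B scene 0.75 [ 0.5875 -0.3311 -0.0685  0.0952]
B top 0.6 [ 0.5829 -0.3284 -0.053   0.1233]
B both [ 0.5856 -0.3303 -0.0606  0.3096]
C scene 0.55 [ 0.4902 -0.3228  0.0769  0.0673]
C top 0.82 [ 0.4863 -0.321   1.7085  0.069 ]
C both [ 0.4875 -0.3216  0.1222  0.2373]
turq scene 0.84 [ 0.4151 -0.1149  1.1515  0.2283]
turq top 0.54 [ 0.4093 -0.1143  0.9984  0.0498]
turq both [ 0.4099 -0.1145  1.0128  0.3414]
mat scene 0.65 [0.5153 0.3081 0.3058 0.0339]
mat top 0.76 [0.5088 0.3099 0.1228 0.0166]
mat both [0.5113 0.309  0.0213 0.1243]
stand scene 0.56 [ 0.4875  0.0323 -0.0322  1.5313]
```

```bash
cat > mv.py <<'E'
import sys
from rig import robot
import numpy as np
from scipy.spatial.transform import Rotation as R
def show(x,y,z,yaw):
    s=robot.state(); q=s["orientation"]; Rc=R.from_quat([q[1],q[2],q[3],q[0]])
    Rt=R.from_matrix(np.array([[np.cos(yaw),np.sin(yaw),0],[np.sin(yaw),-np.cos(yaw),0],[0,0,-1]]))
    d=Rc.inv().apply(np.array([x,y,z])-s["eef_pos"])*1000
    w=np.degrees((Rc.inv()*Rt).as_rotvec())
    t=Rc.as_matrix()[:,0]
    print("shift",np.round(d,1),"turn",np.round(w,1),"| t",round(s["t"],2),"pos",np.round(s["eef_pos"],4),"yaw",round(np.arctan2(t[1],t[0]),3),"F",np.round(s["wrist_force"],1),"w",round(s["grip_width"],4),"q6",np.round(s["joint_pos"],2)[5])
if __name__=="__main__": show(*map(float,sys.argv[1:5]))
E
python3 - <<'E'
from h import *
for n in("top","scene"):
    c=cap(n); im=c["image"].astype(int)
    for nm,(xy,zb) in {"can":((.507,.0365),.13),"yel":((.356,.008),.112)}.items():
        u=proj(c,[[xy[0],xy[1],zb]])[0]
        yy,xx=np.mgrid[0:420,0:560]
        sat=im.max(2)-im.min(2)
        m=(im.max(2)<95)&(sat<30)&(np.hypot(xx-u[0],yy-u[1])<22)
        nn,l,st,ce=cv2.connectedComponentsWithStats(m.astype(np.uint8))
        i=1+np.argmax(st[1:,4]); pts=np.argwhere(l==i)[:,::-1]
        box_=cv2.minAreaRect(pts.astype(np.float32)); print(n,nm,st[i],box_)
        c4=cv2.boxPoints(box_); e=np.array([c4[:2].mean(0),c4[2:].mean(0),c4[1:3].mean(0),(c4[0]+c4[3])/2])
        print(np.round(plane(c,e,zb),4).tolist(), "ctr",plane(c,[box_[0]],zb)[0])
E
python3 mv.py .507 .037 .40 1.885
```

```text
top can [257 232  31  15 129] ((272.2674865722656, 238.7727813720703), (5.633571147918701, 31.620691299438477), 70.90650939941406)
[[0.5091, 0.0389, 0.13], [0.4968, 0.0349, 0.13], [0.5142, 0.0025, 0.13], [0.4918, 0.0712, 0.13]] ctr [0.50297569 0.03687444 0.13      ]
top yel [272 295  27  20 108] ((285.0, 304.5), (3.6055517196655273, 32.172611236572266), 56.3099365234375)
[[0.3572, 0.0129, 0.112], [0.3504, 0.0084, 0.112], [0.3734, -0.0203, 0.112], [0.3343, 0.0415, 0.112]] ctr [0.3537751  0.01065094 0.112     ]
scene can [271 178   4  13  31] ((272.2623596191406, 183.87625122070312), (2.68660044670105, 12.039950370788574), 5.710593223571777)
[[0.5333, -0.0022, 0.13], [0.5359, 0.0034, 0.13], [0.5191, 0.007, 0.13], [0.5498, -0.0056, 0.13]] ctr [0.53458175 0.00062158 0.13      ]
scene yel [260 126   5  10  25] ((262.0, 130.5), (9.0, 4.0), 90.0)
[[0.3462, 0.0326, 0.112], [0.3744, 0.024, 0.112], [0.362, 0.0331, 0.112], [0.3588, 0.0235, 0.112]] ctr [0.36042381 0.02826398 0.112     ]
shift [ 502.3 -472.     4.8] turn [  0.  -0. -95.] | t 2.1 pos [ 0.1237 -0.5359  0.4047] yaw 0.227 F [ 0.7 -0.1  0.3] w 0.0933 q6 -0.2
```

>>> arm_command --rows '[33, -31, 0, 0, 0, -6.5, 1, 67, -63, 0, 0, 0, -13, 1, 100, -94, 0, 0, 0, -19.5, 1, 134, -126, 0, 0, 0, -26, 1, 167, -157, 0, 0, 0, -32, 1]' --squeeze 30

```text
t: 2.52
eef_pos: [0.24, -0.3611, 0.4048]
orientation: [0.0, 0.923, 0.385, 0.0]
wrist_force: [1.1, -0.4, -1.3]
grip_width: 0.0931
```

```bash
python3 mv.py .507 .037 .40 1.885
```

```text
shift [470.7 -90.5   4.7] turn [  0.    0.  -62.7] | t 2.52 pos [ 0.24   -0.3611  0.4048] yaw 0.79 F [ 1.1 -0.4 -1.3] w 0.0931 q6 -0.46
```

>>> arm_command --rows '[38, -7, 0, 0, 0, -6.3, 1, 76, -14, 0, 0, 0, -12.6, 1, 114, -22, 0, 0, 0, -19, 1, 152, -29, 0, 0, 0, -25, 1, 190, -36, 0, 0, 0, -31, 1]'

```text
t: 2.93
eef_pos: [0.3489, -0.2011, 0.4051]
orientation: [0.001, 0.787, 0.618, 0.0]
wrist_force: [0.2, 0.2, -0.4]
grip_width: 0.0932
```

```bash
python3 mv.py .507 .037 .40 1.885
```

```text
shift [268.8  97.    5. ] turn [  0.    0.  -31.7] | t 2.93 pos [ 0.3489 -0.2011  0.4051] yaw 1.331 F [ 0.2  0.2 -0.4] w 0.0932 q6 -0.56
```

>>> arm_command --rows '[38, 14, 1, 0, 0, -6.3, 1, 76, 28, 2, 0, 0, -12.6, 1, 114, 41, 3, 0, 0, -19, 1, 152, 55, 4, 0, 0, -25, 1, 190, 69, 5, 0, 0, -31.7, 1]'

```text
t: 3.35
eef_pos: [0.462, -0.0332, 0.4001]
orientation: [0.0, 0.588, 0.809, 0.0]
wrist_force: [-0.4, -0.6, 0.2]
grip_width: 0.0925
```

```bash
python3 mv.py .507 .037 .40 1.885
```

```text
shift [52.9 64.5  0.1] turn [ 0.  0. -0.] | t 3.35 pos [ 0.462  -0.0332  0.4001] yaw 1.885 F [-0.4 -0.6  0.2] w 0.0925 q6 -0.63
```

>>> arm_command --rows '[11, 13, 8, 0, 0, 0, 1, 22, 26, 16, 0, 0, 0, 1, 33, 39, 24, 0, 0, 0, 1, 44, 52, 32, 0, 0, 0, 1, 53, 64, 40, 0, 0, 0, 1]'

```text
t: 3.77
eef_pos: [0.5066, 0.0358, 0.3594]
orientation: [0.0, 0.59, 0.808, 0.0]
wrist_force: [-0.6, 0.1, 1.2]
grip_width: 0.0931
```

```bash
python3 - <<'E'
from h import *
c=cap("scene","s1"); s=robot.state()
q=s["orientation"]; Rc=R.from_quat([q[1],q[2],q[3],q[0]]); p=np.array(s["eef_pos"]); w=s["grip_width"]
P=[p+Rc.apply([a,b,.186]) for b in(-w/2,w/2) for a in(-.0075,.0075)]
uv=proj(c,P);print(uv,p)
im=np.ascontiguousarray(c["image"][110:230,210:350,::-1]);im=cv2.resize(im,None,fx=5,fy=5,interpolation=cv2.INTER_CUBIC)
for u in uv: cv2.circle(im,tuple(int(v) for v in ((u-[210,110]+.5)*5)),3,(0,255,0),1)
cv2.imwrite("pics/s1c.png",im)
t=cap("top","t1")
E
python3 mv.py .507 .037 .297 1.885
```

```text
[[269.28572634 148.20228861]
 [274.58125494 145.18750499]
 [293.42765586 175.15435032]
 [298.81865191 171.91937377]] [0.5072556  0.03713703 0.35791031]
shift [ 0.6  0.8 61.5] turn [-0.1 -0.1 -0.2] | t 3.87 pos [0.5066 0.0361 0.3585] yaw 1.882 F [-0.8 -0.2  0.8] w 0.0926 q6 -0.46
```

View pics/s1c.png

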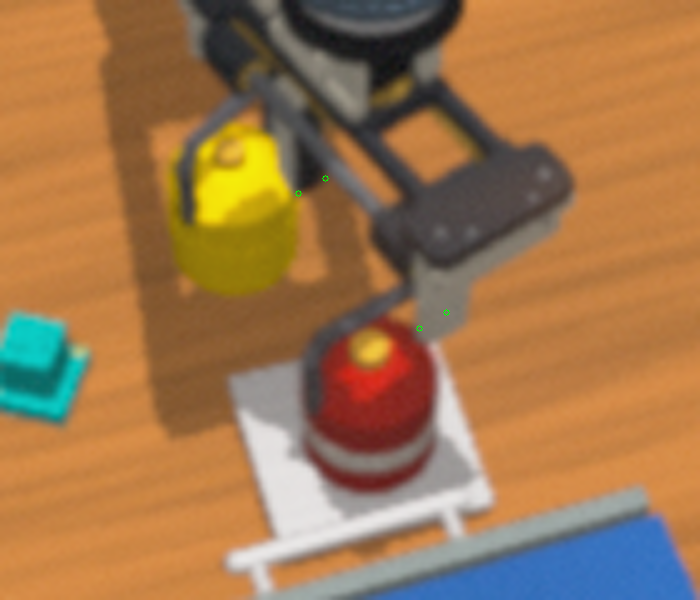

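View pics/t1.png

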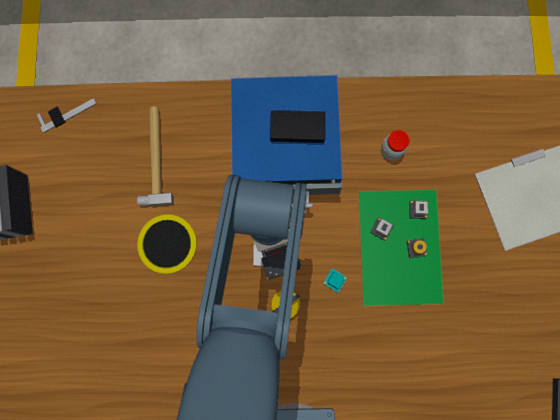

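>>> arm_command --rows '[0, 0, 0, 0, 0, 0, -1, 0, 0, 0, 0, 0, 0, -1, 0, 0, 0, 0, 0, 0, -1, 0, 0, 0, 0, 0, 0, -1, 0, 0, 0, 0, 0, 0, -1]'

```text
t: 4.28
eef_pos: [0.5061, 0.0341, 0.3603]
orientation: [0.0, 0.59, 0.807, 0.0]
wrist_force: [-1.0, -0.7, -0.9]
grip_width: 0.0643
```

Run:
```python
from h import *
c=cap("scene","s2"); s=robot.state()
q=s["orientation"]; Rc=R.from_quat([q[1],q[2],q[3],q[0]]); p=np.array(s["eef_pos"]); w=s["grip_width"]
P=[p+Rc.apply([a,b,.186]) for b in(-w/2,w/2) for a in(-.0075,.0075)]+[p+Rc.apply([0,0,.186])]
uv=proj(c,P);print(uv,p,w)
im=np.ascontiguousarray(c["image"][110:230,210:350,::-1]);im=cv2.resize(im,None,fx=5,fy=5,interpolation=cv2.INTER_CUBIC)
for u in uv: cv2.circle(im,tuple(int(v) for v in ((u-[210,110]+.5)*5)),3,(0,255,0),1)
cv2.imwrite("pics/s2c.png",im)
```

```text
[[271.94060789 152.29305054]
 [277.27590545 149.25421751]
 [287.47561721 169.71275394]
 [292.87403002 166.53133871]
 [282.30577186 159.33613825]] [0.5060956  0.03417061 0.36016901] 0.06027654477522916
```

View pics/s2c.png

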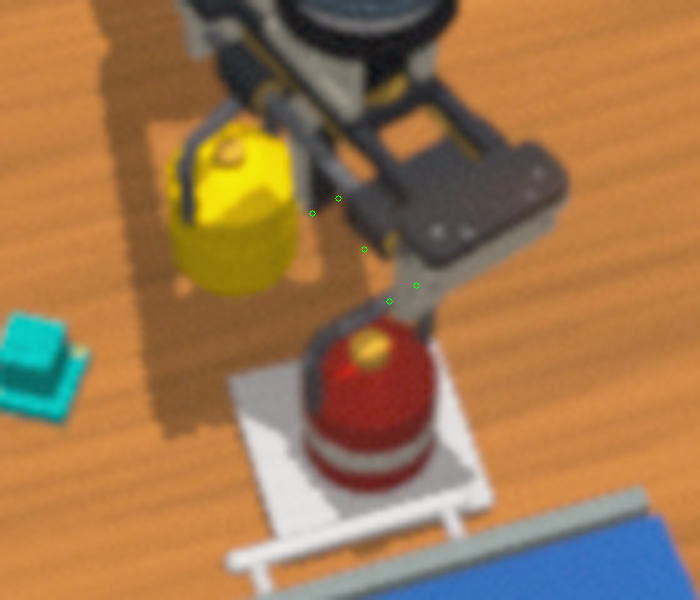

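>>> arm_command --rows '[0, 0, 0, 0, 0, 0, -1, 0, 0, 0, 0, 0, 0, -1, 0, 0, 0, 0, 0, 0, -1, 0, 0, 0, 0, 0, 0, -1, 0, 0, 0, 0, 0, 0, -1]'

```text
t: 4.75
eef_pos: [0.5062, 0.0347, 0.3597]
orientation: [-0.0, 0.59, 0.807, -0.0]
wrist_force: [-0.3, -0.9, 0.1]
grip_width: 0.0268
```

>>> arm_command --rows '[0, 0, 0, 0, 0, 0, -1, 0, 0, 0, 0, 0, 0, -1, 0, 0, 0, 0, 0, 0, -1, 0, 0, 0, 0, 0, 0, -1, 0, 0, 0, 0, 0, 0, -1]'

```text
t: 5.17
eef_pos: [0.5062, 0.0347, 0.3598]
orientation: [0.0, 0.59, 0.807, 0.0]
wrist_force: [0.1, 1.5, 0.6]
grip_width: 0.0007
```

Run:
```python
from h import *
for i in range(3):
    c=cap("scene","s3"); s=robot.state(); print(s["eef_pos"],s["grip_width"])
q=s["orientation"]; Rc=R.from_quat([q[1],q[2],q[3],q[0]]); p=np.array(s["eef_pos"]); w=s["grip_width"]
P=[p+Rc.apply([a,b,.186]) for b in(-.02,.0,.02) for a in(-.0075,.0075)]+[p+Rc.apply([0,0,.186])]
uv=proj(c,P);print(uv,p,w)
im=np.ascontiguousarray(c["image"][120:190,250:320,::-1]);im=cv2.resize(im,None,fx=9,fy=9,interpolation=cv2.INTER_CUBIC)
for u in uv: cv2.circle(im,tuple(int(v) for v in ((u-[250,120]+.5)*9)),3,(0,255,0),1)
cv2.imwrite("pics/s3c.png",im)
```

```text
[0.50621957 0.03467747 0.35975506] 0.00016804723814740213
[0.50621625 0.03463458 0.35975074] 0.00045037810426158274
[0.50620179 0.03467843 0.35973851] 0.0007663864812975586
[[274.72018339 155.21037983]
 [280.06009002 152.1440048 ]
 [279.84043707 160.94017121]
 [285.20141494 157.82702942]
 [285.04132051 166.76546248]
 [290.42274406 163.6045338 ]
 [282.52648569 159.38003742]] [0.50620179 0.03467843 0.35973851] 0.0007663864812975586
```

View pics/s3c.png

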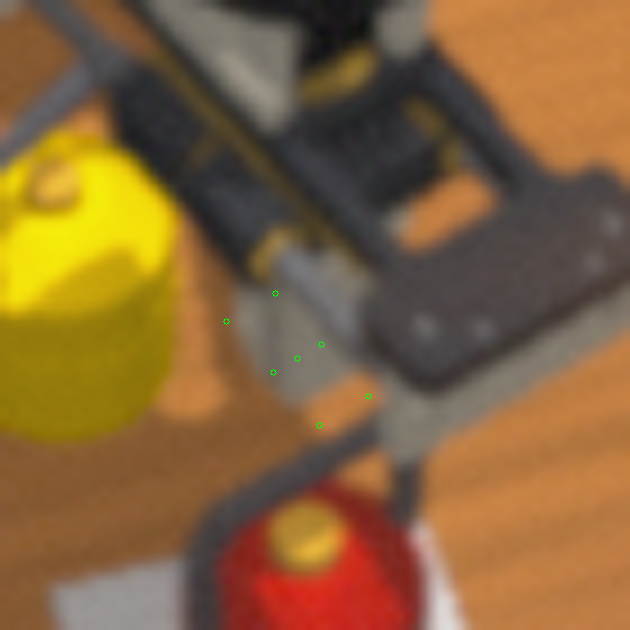

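Run:
```python
from h import *
c=cap("scene","s4"); s=robot.state(); print(s["eef_pos"],s["grip_width"],s["t"])
im=np.ascontiguousarray(c["image"][60:200,220:360,::-1]);im=cv2.resize(im,None,fx=4.2,fy=4.2,interpolation=cv2.INTER_CUBIC)
cv2.imwrite("pics/s4c.png",im)
```

```text
[0.50620832 0.0346664  0.35975479] 0.0007216156546165458 5.3667
```

View pics/s4c.png

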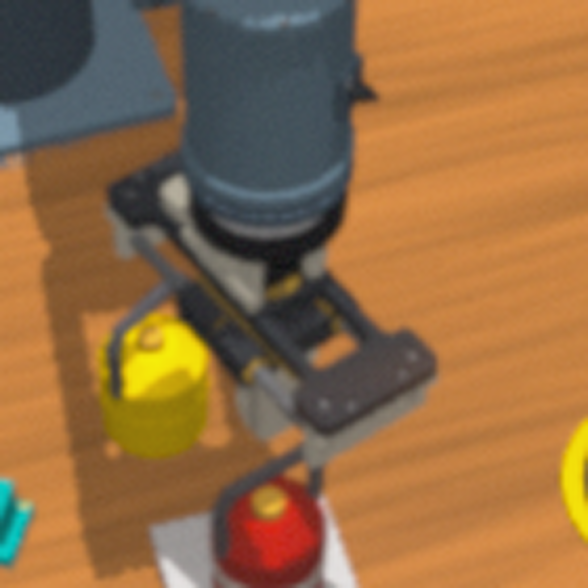

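```bash
python3 mv.py .504 .0365 .297 1.885
```

```text
shift [ 2.4 -1.5 62.8] turn [-0.  -0.  -0.3] | t 5.37 pos [0.5062 0.0347 0.3598] yaw 1.88 F [ 1.1 -0.4  0. ] w 0.0007 q6 -0.46
```

>>> arm_command --rows '[0, 0, 0, 0, 0, 0, 0.3, 0, 0, 0, 0, 0, 0, 0.3, 0, 0, 0, 0, 0, 0, 0.3, 0, 0, 0, 0, 0, 0, 0.3, 0, 0, 0, 0, 0, 0, 0.3]'

```text
t: 5.78
eef_pos: [0.5062, 0.0347, 0.3597]
orientation: [-0.0, 0.59, 0.807, -0.0]
wrist_force: [-0.2, -0.1, 0.5]
grip_width: 0.0292
```

>>> arm_command --rows '[2, -1, 5, 0, 0, 0, 0.3, 2, -1, 18, 0, 0, 0, 0.3, 2, -1, 33, 0, 0, 0, 0.3, 2, -1, 48, 0, 0, 0, 0.3, 2, -1, 63, 0, 0, 0, 0.3]'

```text
t: 6.2
eef_pos: [0.5044, 0.0364, 0.2959]
orientation: [0.0, 0.59, 0.807, 0.0]
wrist_force: [-1.0, 1.5, -0.0]
grip_width: 0.0594
```

Run:
```python
from h import *
c=cap("scene","s5"); s=robot.state(); print(s["eef_pos"],s["grip_width"],s["wrist_force"])
im=np.ascontiguousarray(c["image"][110:230,210:350,::-1]);im=cv2.resize(im,None,fx=5,fy=5,interpolation=cv2.INTER_CUBIC)
cv2.imwrite("pics/s5c.png",im)
```

```text
[0.50334403 0.03647789 0.29299644] 0.059447457286036905 [-0.5752938  -0.05002965 -1.92629902]
```

View pics/s5c.png

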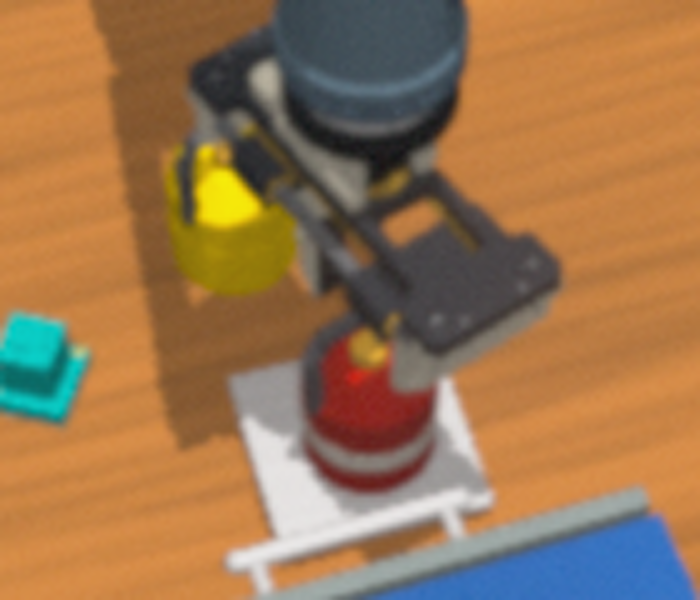

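>>> arm_command --rows '[0, 0, 0, 0, 0, 0, -1, 0, 0, 0, 0, 0, 0, -1, 0, 0, 0, 0, 0, 0, -1, 0, 0, 0, 0, 0, 0, -1, 0, 0, 0, 0, 0, 0, -1]' --squeeze 40

```text
t: 6.67
eef_pos: [0.5049, 0.0363, 0.2976]
orientation: [0.001, 0.59, 0.807, 0.0]
wrist_force: [-0.2, -0.8, 0.4]
grip_width: 0.0315
```

>>> arm_command --rows '[0, 0, 0, 0, 0, 0, -1, 0, 0, 0, 0, 0, 0, -1, 0, 0, 0, 0, 0, 0, -1, 0, 0, 0, 0, 0, 0, -1, 0, 0, 0, 0, 0, 0, -1]'

```text
t: 7.08
eef_pos: [0.5049, 0.0363, 0.297]
orientation: [0.0, 0.59, 0.807, 0.0]
wrist_force: [2.9, 1.1, 0.9]
grip_width: 0.009
```

```bash
python3 mv.py .513 .309 .40 1.885
```

```text
shift [ 257.4   90.7 -103. ] turn [ 0.1  0.  -0.3] | t 7.08 pos [0.5049 0.0363 0.297 ] yaw 1.88 F [2.9 1.1 0.9] w 0.009 q6 -0.46
```

>>> arm_command --rows '[0, 0, 0, 0, 0, 0, -1, 0, 0, -5, 0, 0, 0, -1, 0, 0, -15, 0, 0, 0, -1, 0, 0, -25, 0, 0, 0, -1, 0, 0, -35, 0, 0, 0, -1]'

```text
t: 7.5
eef_pos: [0.5045, 0.0362, 0.3326]
orientation: [-0.0, 0.59, 0.807, -0.0]
wrist_force: [1.0, -0.1, -3.5]
grip_width: 0.0088
```

>>> arm_command --rows '[0, 0, -6, 0, 0, 0, -1, 0, 0, -12, 0, 0, 0, -1, 0, 0, -18, 0, 0, 0, -1, 0, 0, -23, 0, 0, 0, -1, 0, 0, -25, 0, 0, 0, -1]'

```text
t: 7.92
eef_pos: [0.5048, 0.0362, 0.3577]
orientation: [0.0, 0.59, 0.807, 0.0]
wrist_force: [0.4, 0.5, -3.9]
grip_width: 0.0086
```

```bash
python3 - <<'E'
from h import *
c=cap("scene","s6"); s=robot.state(); print(s["eef_pos"],s["grip_width"],s["wrist_force"])
im=np.ascontiguousarray(c["image"][110:230,210:350,::-1]);im=cv2.resize(im,None,fx=5,fy=5,interpolation=cv2.INTER_CUBIC)
cv2.imwrite("pics/s6c.png",im)
E
python3 mv.py .513 .309 .36 1.885
```

```text
[0.504803   0.03623879 0.35762652] 0.00857270720037873 [ 0.20099651 -0.23724345 -3.79733882]
shift [257.4  90.7  -2.4] turn [ 0.1  0.  -0.3] | t 7.97 pos [0.5048 0.0362 0.3576] yaw 1.88 F [ 0.2 -0.2 -3.8] w 0.0086 q6 -0.46
```

View pics/s6c.png

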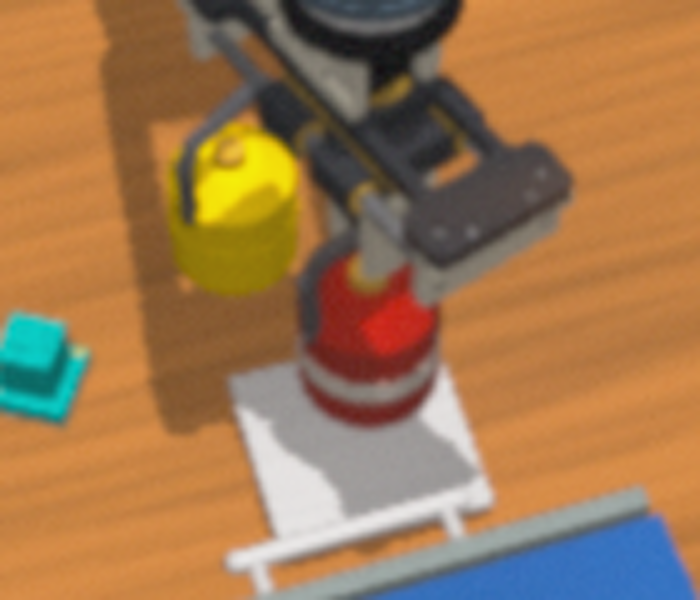

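>>> arm_command --rows '[6, 2, 0, 0, 0, 0, -1, 18, 6, 0, 0, 0, 0, -1, 36, 13, 0, 0, 0, 0, -1, 56, 20, 0, 0, 0, 0, -1, 76, 27, 0, 0, 0, 0, -1]'

```text
t: 8.38
eef_pos: [0.5071, 0.1179, 0.3562]
orientation: [-0.001, 0.59, 0.807, -0.0]
wrist_force: [0.7, 0.7, -3.9]
grip_width: 0.0087
```

>>> arm_command --rows '[20, 7, 0, 0, 0, 0, -1, 40, 14, 0, 0, 0, 0, -1, 60, 21, 0, 0, 0, 0, -1, 80, 28, 0, 0, 0, 0, -1, 100, 35, 0, 0, 0, 0, -1]'

```text
t: 8.8
eef_pos: [0.5098, 0.2243, 0.356]
orientation: [-0.001, 0.59, 0.807, -0.0]
wrist_force: [0.5, -0.5, -3.9]
grip_width: 0.0088
```

```bash
python3 mv.py .510 .309 .35 1.885
```

```text
shift [80.7 26.   6. ] turn [-0.1 -0.  -0.3] | t 8.8 pos [0.5098 0.2243 0.356 ] yaw 1.88 F [ 0.5 -0.5 -3.9] w 0.0088 q6 -0.09
```

>>> arm_command --rows '[20, 6, 0, 0, 0, 0, -1, 40, 13, 0, 0, 0, 0, -1, 58, 19, 0, 0, 0, 0, -1, 72, 23, 0, 0, 0, 0, -1, 81, 26, 0, 0, 0, 0, -1]'

```text
t: 9.22
eef_pos: [0.5098, 0.3097, 0.356]
orientation: [-0.001, 0.589, 0.808, -0.0]
wrist_force: [0.2, -0.6, -4.4]
grip_width: 0.0086
```

>>> arm_command --rows '[0, 0, 10, 0, 0, 0, -1, 0, 0, 22, 0, 0, 0, -1, 0, 0, 34, 0, 0, 0, -1, 0, 0, 46, 0, 0, 0, -1, 0, 0, 56, 0, 0, 0, -1]'

```text
t: 9.63
eef_pos: [0.5101, 0.3068, 0.2989]
orientation: [-0.0, 0.59, 0.807, -0.001]
wrist_force: [-1.2, -0.1, -4.9]
grip_width: 0.0085
```

```bash
python3 - <<'E'
from h import *
for n in ("scene","top"):
    c=cap(n,"7"+n); 
s=robot.state(); print(s["eef_pos"],s["grip_width"],s["wrist_force"])
c=cap("scene")
im=np.ascontiguousarray(c["image"][90:230,300:460,::-1]);im=cv2.resize(im,None,fx=4.2,fy=4.2,interpolation=cv2.INTER_CUBIC)
cv2.imwrite("pics/s7c.png",im)
E
python3 mv.py .510 .309 .283 1.885
```

```text
[0.50970375 0.30678588 0.29812153] 0.008654288187195934 [-0.84000274 -0.62581713 -4.25984121]
shift [ 1.9  0.5 16.5] turn [-0.2  0.  -0.3] | t 9.78 pos [0.5101 0.3071 0.2995] yaw 1.879 F [-0.2  0.  -3.8] w 0.0085 q6 0.05
```

View pics/s7c.png

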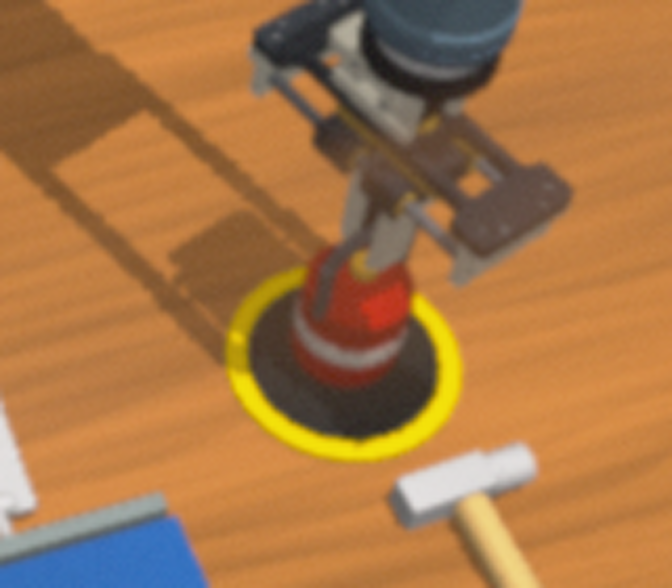

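>>> arm_command --rows '[1, 0, 4, 0, 0, 0, -1, 1, 0, 8, 0, 0, 0, -1, 1, 0, 11, 0, 0, 0, -1, 1, 0, 13, 0, 0, 0, -1, 1, 0, 14, 0, 0, 0, -1]'

```text
t: 10.2
eef_pos: [0.51, 0.3088, 0.2866]
orientation: [-0.0, 0.59, 0.807, -0.0]
wrist_force: [-0.0, -0.8, -3.6]
grip_width: 0.0084
```

>>> arm_command --rows '[0, 0, 1, 0, 0, 0, -1, 0, 0, 1, 0, 0, 0, -1, 0, 0, 2, 0, 0, 0, -1, 0, 0, 2, 0, 0, 0, -1, 0, 0, 2, 0, 0, 0, -1]'

```text
t: 10.62
eef_pos: [0.5101, 0.3088, 0.2848]
orientation: [0.0, 0.59, 0.807, 0.0]
wrist_force: [0.4, 0.6, -3.9]
grip_width: 0.0087
```

>>> arm_command --rows '[0, 0, 1, 0, 0, 0, -1, 0, 0, 1, 0, 0, 0, -1, 0, 0, 2, 0, 0, 0, -1, 0, 0, 2, 0, 0, 0, -1, 0, 0, 2, 0, 0, 0, -1]'

```text
t: 11.03
eef_pos: [0.5102, 0.3088, 0.283]
orientation: [0.0, 0.59, 0.807, 0.0]
wrist_force: [-0.2, 0.3, -1.5]
grip_width: 0.0089
```

>>> arm_command --rows '[0, 0, 1, 0, 0, 0, -1, 0, 0, 1, 0, 0, 0, -1, 0, 0, 1, 0, 0, 0, -1, 0, 0, 1, 0, 0, 0, -1, 0, 0, 1, 0, 0, 0, -1]'

```text
t: 11.45
eef_pos: [0.5106, 0.309, 0.2827]
orientation: [0.001, 0.59, 0.807, 0.001]
wrist_force: [2.1, 1.2, 5.1]
grip_width: 0.0089
```

>>> arm_command --rows '[0, 0, -1, 0, 0, 0, -1, 0, 0, -1, 0, 0, 0, 0.3, 0, 0, -1, 0, 0, 0, 0.3, 0, 0, -1, 0, 0, 0, 0.3, 0, 0, -1, 0, 0, 0, 0.3]'

```text
t: 11.87
eef_pos: [0.5096, 0.3086, 0.2821]
orientation: [-0.001, 0.59, 0.807, -0.001]
wrist_force: [-0.5, -0.1, -0.5]
grip_width: 0.0309
```

>>> arm_command --rows '[0, 0, 0, 0, 0, 0, 0.3, 0, 0, 0, 0, 0, 0, 0.3, 0, 0, 0, 0, 0, 0, 0.3, 0, 0, -8, 0, 0, 0, 0.3, 0, 0, -20, 0, 0, 0, 0.3]'

```text
t: 12.28
eef_pos: [0.5096, 0.3086, 0.3021]
orientation: [-0.001, 0.59, 0.807, -0.001]
wrist_force: [0.8, -0.6, 0.1]
grip_width: 0.06
```

>>> arm_command --rows '[0, 0, -20, 0, 0, 0, 0.3, 0, 0, -50, 0, 0, 0, 0.3, 0, 0, -80, 0, 0, 0, 0.3, 0, 0, -105, 0, 0, 0, -0.3, 0, 0, -120, 0, 0, 0, -0.5]'

```text
t: 12.7
eef_pos: [0.5102, 0.3089, 0.427]
orientation: [0.001, 0.59, 0.807, 0.002]
wrist_force: [0.9, 0.0, 0.0]
grip_width: 0.0514
```

```bash
python3 - <<'E'
from h import *
for n in ("scene","top"):
    c=cap(n,"8"+n); 
    if n=="scene": cs=c
s=robot.state(); print(s["eef_pos"],s["grip_width"],s["wrist_force"])
im=np.ascontiguousarray(cs["image"][110:250,300:460,::-1]);im=cv2.resize(im,None,fx=4.2,fy=4.2,interpolation=cv2.INTER_CUBIC)
cv2.imwrite("pics/s8c.png",im)
E
python3 mv.py .59 .003 .35 1.571
```

```text
[0.51045208 0.30902296 0.42691902] 0.043431364646389234 [ 0.27754058 -1.00962817  0.49169214]
shift [-315.8  -17.8   76.7] turn [ 0.4 -0.1 17.7] | t 12.8 pos [0.5105 0.309  0.4269] yaw 1.88 F [ 0.3 -1.   0.5] w 0.0434 q6 0.05
```

View pics/s8c.png

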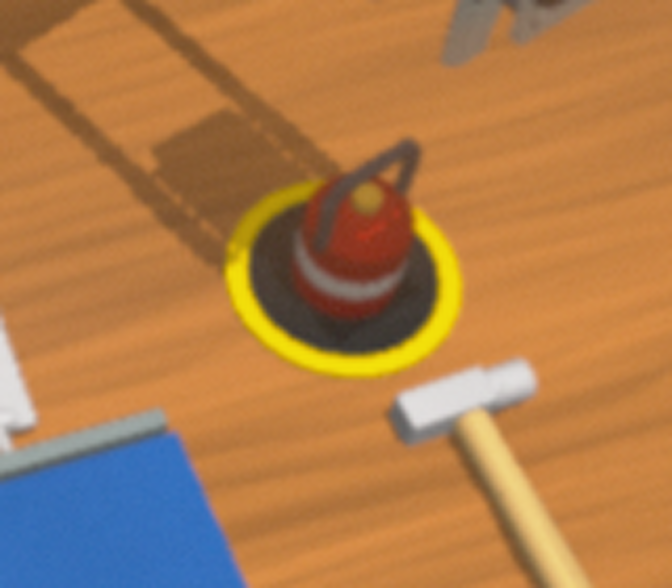

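Run:
```python
from h import *
im0=cv2.imread("pics/top0.png"); 
im=cv2.resize(im0[170:225,220:350],None,fx=6,fy=6,interpolation=cv2.INTER_CUBIC); cv2.imwrite("pics/hz.png",im)
c=cap("top")
g=im0.astype(int); 
m=(g.min(2)>130)
m[:195]=0;m[216:]=0;m[:,:255]=0;m[:,320:]=0
n,l,st,ce=cv2.connectedComponentsWithStats(m.astype(np.uint8)); i=1+np.argmax(st[1:,4]); pts=np.argwhere(l==i)[:,::-1]
print(st[i]); vx,vy,x0,y0=cv2.fitLine(pts[pts[:,1]>202].astype(np.float32),cv2.DIST_HUBER,0,.01,.01).ravel(); print(vx,vy,x0,y0)
for u in(262,286.5,311): print(plane(c,[[u,y0+(u-x0)*vy/vx]],.08))
```

```text
[264 195  48  13 178]
0.99959314 -0.028522367 287.60806 205.342
[[0.58772753 0.06183365 0.08      ]]
[[0.58825884 0.00286205 0.08      ]]
[[ 0.58879226 -0.0560855   0.08      ]]
```

View pics/hz.png

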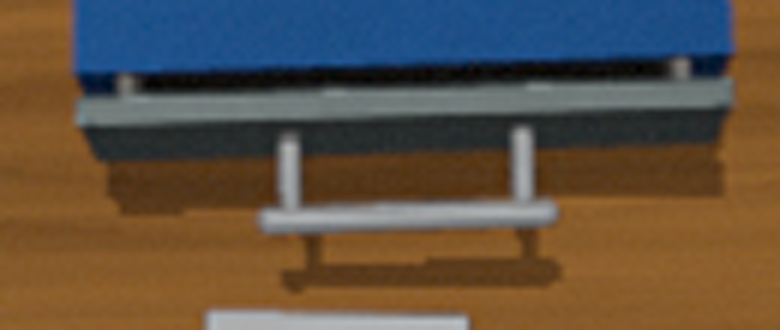

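```bash
python3 - <<'E'
from h import *
c=cap("top")
print(plane(c,[[270,142],[325,142],[272,111]],.143), plane(c,[[233,77],[337,77],[233,182],[340,178]],.115))
E
python3 mv.py .588 0 .36 1.58
```

```text
[[ 0.72830256  0.03842438  0.143     ]
 [ 0.72564133 -0.08980115  0.143     ]
 [ 0.80396338  0.03265943  0.143     ]] [[ 0.90344899  0.12755257  0.115     ]
 [ 0.89775595 -0.12657971  0.115     ]
 [ 0.64077616  0.12795901  0.115     ]
 [ 0.64528175 -0.12453946  0.115     ]]
shift [-317.9  -19.4   62.7] turn [ 0.  -0.  17.2] | t 12.9 pos [0.5098 0.3087 0.4227] yaw 1.88 F [ 0.5 -0.2 -0.3] w 0.0358 q6 0.05
```

>>> arm_command --rows '[-30, -2, 0, 0, 0, 3.5, -0.44, -66, -4, 0, 0, 0, 7, -0.44, -104, -6, 2, 0, 0, 10.5, -0.44, -142, -8, 4, 0, 0, 14, -0.44, -180, -10, 8, 0, 0, 17.2, -0.44]'

```text
t: 13.32
eef_pos: [0.555, 0.1328, 0.4129]
orientation: [-0.001, 0.705, 0.709, -0.001]
wrist_force: [-0.2, 0.3, -0.4]
grip_width: 0.0261
```

```bash
python3 mv.py .588 0 .33 1.58
```

```text
shift [-133.    32.4   82.9] turn [-0.2  0.  -0.2] | t 13.32 pos [0.555  0.1328 0.4129] yaw 1.577 F [-0.2  0.3 -0.4] w 0.0261 q6 0.03
```

>>> arm_command --rows '[-35, 8, 15, 0, 0, 0, -0.44, -70, 16, 34, 0, 0, 0, -0.44, -100, 24, 54, 0, 0, 0, -0.44, -122, 30, 70, 0, 0, 0, -0.44, -133, 32, 80, 0, 0, 0, -0.44]'

```text
t: 13.73
eef_pos: [0.5879, -0.0013, 0.3306]
orientation: [-0.002, 0.705, 0.709, -0.002]
wrist_force: [0.8, 0.1, 0.7]
grip_width: 0.0264
```

>>> arm_command --rows '[0, 0, 5, 0, 0, 0, -0.44, 0, 0, 15, 0, 0, 0, -0.44, 0, 0, 25, 0, 0, 0, -0.44, 0, 0, 30, 0, 0, 0, -0.44, 0, 0, 30, 0, 0, 0, -0.44]'

```text
t: 14.15
eef_pos: [0.5877, 0.0031, 0.3036]
orientation: [-0.001, 0.703, 0.711, -0.001]
wrist_force: [-0.0, -0.2, 0.1]
grip_width: 0.0259
```

```bash
python3 - <<'E'
from h import *
c=cap("scene","s9")
im=np.ascontiguousarray(c["image"][120:260,210:350,::-1]);im=cv2.resize(im,None,fx=4.2,fy=4.2,interpolation=cv2.INTER_CUBIC)
cv2.imwrite("pics/s9c.png",im)
E
python3 mv.py .588 0 .25 1.58
```

```text
shift [-2.9 -0.1 54.4] turn [-0.1 -0.   0.1] | t 14.2 pos [0.5881 0.0029 0.3044] yaw 1.581 F [ 0.6 -0.5  0.1] w 0.0263 q6 -0.2
```

View pics/s9c.png

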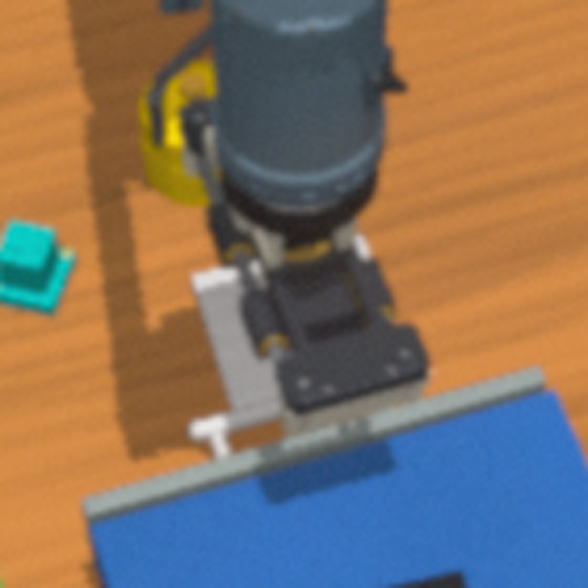

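>>> arm_command --rows '[-2, 0, 5, 0, 0, 0, -0.44, -3, 0, 11, 0, 0, 0, -0.44, -3, 0, 17, 0, 0, 0, -0.44, -3, 0, 23, 0, 0, 0, -0.44, -3, 0, 29, 0, 0, 0, -0.44]'

```text
t: 14.62
eef_pos: [0.5884, -0.0015, 0.2751]
orientation: [-0.0, 0.704, 0.71, -0.0]
wrist_force: [1.2, 0.6, -0.0]
grip_width: 0.026
```

>>> arm_command --rows '[0, 0, 2, 0, 0, 0, -0.44, 0, 0, 5, 0, 0, 0, -0.44, 0, 0, 8, 0, 0, 0, -0.44, 0, 0, 11, 0, 0, 0, -0.44, 0, 0, 14, 0, 0, 0, -0.44]'

```text
t: 15.03
eef_pos: [0.5885, -0.0015, 0.2616]
orientation: [0.0, 0.704, 0.71, 0.0]
wrist_force: [-0.1, 0.5, -0.1]
grip_width: 0.0257
```

>>> arm_command --rows '[0, 0, 2, 0, 0, 0, -0.44, 0, 0, 5, 0, 0, 0, -0.44, 0, 0, 8, 0, 0, 0, -0.44, 0, 0, 10, 0, 0, 0, -0.44, 0, 0, 11, 0, 0, 0, -0.44]'

```text
t: 15.45
eef_pos: [0.5883, -0.0014, 0.2504]
orientation: [-0.0, 0.704, 0.71, -0.0]
wrist_force: [0.5, 0.4, 0.4]
grip_width: 0.0261
```

No contact on the way down. Close on the bar.

>>> arm_command --rows '[0, 0, 0, 0, 0, 0, -1, 0, 0, 0, 0, 0, 0, -1, 0, 0, 0, 0, 0, 0, -1, 0, 0, 0, 0, 0, 0, -1, 0, 0, 0, 0, 0, 0, -1]' --squeeze 30

```text
t: 15.87
eef_pos: [0.5886, -0.0015, 0.2509]
orientation: [0.0, 0.704, 0.71, 0.0]
wrist_force: [0.7, -0.3, -0.0]
grip_width: 0.01
```

>>> arm_command --rows '[0, 0, 0, 0, 0, 0, -1, 0, 0, 0, 0, 0, 0, -1, 0, 0, 0, 0, 0, 0, -1, 0, 0, 0, 0, 0, 0, -1, 0, 0, 0, 0, 0, 0, -1]'

```text
t: 16.28
eef_pos: [0.5886, -0.0015, 0.2509]
orientation: [0.0, 0.704, 0.71, 0.0]
wrist_force: [1.1, 0.4, 0.2]
grip_width: 0.0099
```

>>> arm_command --rows '[0, -4, 0, 0, 0, 0, -1, 0, -12, 0, 0, 0, 0, -1, 0, -22, 0, 0, 0, 0, -1, 0, -34, 0, 0, 0, 0, -1, 0, -46, 0, 0, 0, 0, -1]'

```text
t: 16.7
eef_pos: [0.5416, -0.0019, 0.2509]
orientation: [0.0, 0.704, 0.71, 0.0]
wrist_force: [2.2, 0.0, 0.4]
grip_width: 0.0101
```

>>> arm_command --rows '[0, -12, 0, 0, 0, 0, -1, 0, -24, 0, 0, 0, 0, -1, 0, -36, 0, 0, 0, 0, -1, 0, -48, 0, 0, 0, 0, -1, 0, -60, 0, 0, 0, 0, -1]'

```text
t: 17.12
eef_pos: [0.4813, -0.0024, 0.2509]
orientation: [0.0, 0.704, 0.71, 0.0]
wrist_force: [1.8, 0.9, -1.5]
grip_width: 0.0103
```

>>> arm_command --rows '[0, -10, 0, 0, 0, 0, -1, 0, -18, 0, 0, 0, 0, -1, 0, -26, 0, 0, 0, 0, -1, 0, -33, 0, 0, 0, 0, -1, 0, -40, 0, 0, 0, 0, -1]'

```text
t: 17.53
eef_pos: [0.445, -0.0029, 0.2511]
orientation: [0.004, 0.705, 0.709, 0.004]
wrist_force: [36.0, 7.0, -39.0]
grip_width: 0.0099
```

>>> arm_command --rows '[0, 3, 0, 0, 0, 0, -1, 0, 4, 0, 0, 0, 0, -1, 0, 4, 0, 0, 0, 0, -1, 0, 4, 0, 0, 0, 0, -1, 0, 4, 0, 0, 0, 0, -1]'

```text
t: 17.95
eef_pos: [0.4469, -0.0028, 0.2509]
orientation: [0.001, 0.704, 0.71, 0.001]
wrist_force: [5.0, 0.3, -2.7]
grip_width: 0.01
```

```bash
python3 mv.py .445 -.003 .251 1.58
```

```text
shift [-0.2 -1.9 -0.1] turn [ 0.1  0.  -0. ] | t 17.95 pos [ 0.4469 -0.0028  0.2509] yaw 1.579 F [ 5.   0.3 -2.7] w 0.01 q6 -0.27
```

>>> arm_command --rows '[0, 0, 0, 0, 0, 0, -0.44, 0, 0, 0, 0, 0, 0, -0.44, 0, 0, 0, 0, 0, 0, -0.44, 0, 0, 0, 0, 0, 0, -0.44, 0, 0, -4, 0, 0, 0, -0.44]'

```text
t: 18.37
eef_pos: [0.4457, -0.0025, 0.2542]
orientation: [-0.001, 0.704, 0.71, -0.001]
wrist_force: [-0.3, 0.0, 0.3]
grip_width: 0.0261
```

>>> arm_command --rows '[0, 0, -20, 0, 0, 0, -0.44, 0, 0, -50, 0, 0, 0, -0.44, 0, 0, -85, 0, 0, 0, -0.44, 0, 0, -120, 0, 0, 0, -0.44, 0, 0, -140, 0, 0, 0, 0]'

```text
t: 18.78
eef_pos: [0.4466, -0.0027, 0.3987]
orientation: [0.002, 0.704, 0.71, 0.001]
wrist_force: [0.7, -0.8, -0.2]
grip_width: 0.0294
```

```bash
python3 - <<'E'
from h import *
for n in ("scene","top"): cap(n,"10"+n)
E
python3 mv.py .536 -.235 .39 1.58
```

```text
shift [-232.9   86.7   10. ] turn [ 0.4  0.1 -0. ] | t 18.88 pos [ 0.4472 -0.0028  0.3989] yaw 1.58 F [ 1.  -0.3 -0.1] w 0.0366 q6 -0.27
```

View pics/10scene.png

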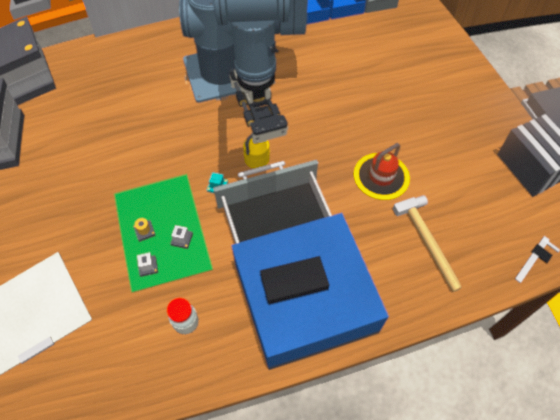

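View pics/10top.png

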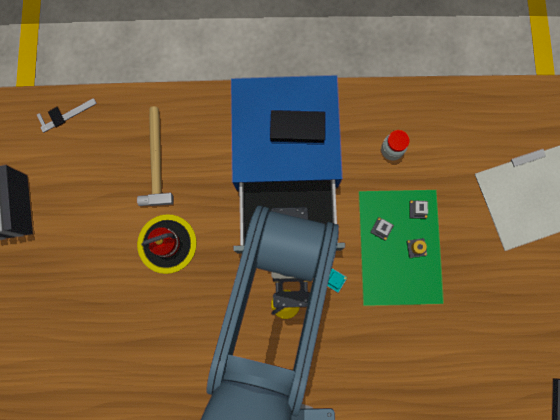

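```bash
python3 m1.py | grep -v stand; python3 mv.py .5358 -.2355 .33 .97
```

```text
yellow scene 0.69 [0.3555 0.0093 1.3341 0.4197]
yellow top 0.67 [0.2531 0.0305 0.3074 1.    ]
yellow both [0.353  0.0104 1.0132 2.3393]
A scene 0.65 [ 0.5424 -0.2359  1.0269  0.0797]
A top 0.52 [ 0.5349 -0.2349  1.0151  0.0801]
A both [ 0.5367 -0.2348  1.045   0.3701]
B scene 0.73 [ 0.5873 -0.3309 -0.0556  0.0837]
B top 0.68 [ 0.5829 -0.328  -0.0258  0.0723]
B both [ 0.5845 -0.3304 -0.0619  0.2918]
C scene 0.86 [ 0.4893 -0.3224  1.6746  0.0435]
C top 0.74 [ 0.4851 -0.3203  0.1178  0.099 ]
C both [ 0.4868 -0.3217  1.6831  0.266 ]
turq scene 0.69 [ 0.4127 -0.1139  1.0195  0.4811]
turq top 0.68 [ 0.4095 -0.1144  0.9757  0.2283]
turq both [ 0.4104 -0.1143 -0.5744  0.7438]
shift [-233.6   87.3   64.8] turn [ 0.   0.  34.9] | t 19.78 pos [ 0.4464 -0.0027  0.3948] yaw 1.579 F [-0.   0.2 -0.4] w 0.0465 q6 -0.27
```

>>> arm_command --rows '[-36, 13, 4, 0, 0, 6.6, 0.3, -76, 28, 10, 0, 0, 13.2, 0.3, -116, 43, 20, 0, 0, 20, 0.3, -156, 58, 30, 0, 0, 26.5, 0.3, -195, 72, 40, 0, 0, 33.2, 0.3]'

```text
t: 20.2
eef_pos: [0.5183, -0.1926, 0.3562]
orientation: [0.0, 0.879, 0.477, 0.0]
wrist_force: [0.6, 0.2, 0.2]
grip_width: 0.0603
```

```bash
python3 mv.py .5355 -.2355 .26 1.0
```

```text
shift [-26.6  37.7  96.2] turn [ 0.1 -0.  -0.3] | t 20.2 pos [ 0.5183 -0.1926  0.3562] yaw 0.995 F [0.6 0.2 0.2] w 0.0603 q6 0.02
```

>>> arm_command --rows '[-9, 13, 18, 0, 0, 0, 0.3, -18, 26, 40, 0, 0, 0, 0.3, -25, 35, 64, 0, 0, 0, 0.3, -26.6, 37.7, 84, 0, 0, 0, 0.3, -26.6, 37.7, 96, 0, 0, 0, 0.3]'

```text
t: 20.62
eef_pos: [0.5348, -0.2345, 0.2576]
orientation: [-0.001, 0.878, 0.479, -0.001]
wrist_force: [-0.6, -0.1, 0.3]
grip_width: 0.0603
```

```bash
python3 - <<'E'
from h import *
c=cap("scene","s11")
im=np.ascontiguousarray(c["image"][160:300,110:250,::-1]);im=cv2.resize(im,None,fx=4.2,fy=4.2,interpolation=cv2.INTER_CUBIC)
cv2.imwrite("pics/s11c.png",im)
E
python3 mv.py .5355 -.2355 .206 1.0
```

```text
shift [-0.8  2.5 49.9] turn [-0.4 -0.  -0.1] | t 20.67 pos [ 0.5341 -0.2337  0.2559] yaw 0.999 F [-0.9  0.8 -0.8] w 0.0607 q6 -0.03
```

View pics/s11c.png

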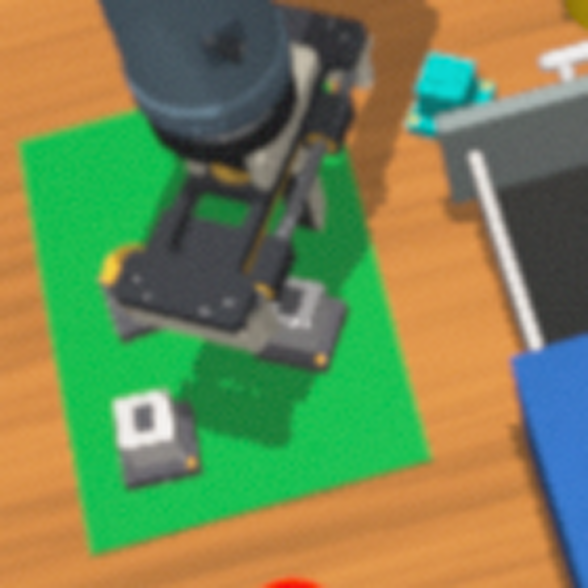

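>>> arm_command --rows '[-0.8, 2, 10, 0, 0, 0, 0.3, -0.8, 2, 22, 0, 0, 0, 0.3, -0.8, 2, 34, 0, 0, 0, 0.3, -0.8, 2, 44, 0, 0, 0, 0.3, -0.8, 2, 50, 0, 0, 0, 0.3]'

```text
t: 21.08
eef_pos: [0.5364, -0.2352, 0.2098]
orientation: [-0.0, 0.878, 0.48, -0.0]
wrist_force: [0.4, -0.2, -0.3]
grip_width: 0.0604
```

>>> arm_command --rows '[0, 0, 0, 0, 0, 0, 0.3, 0, 0, 0, 0, 0, 0, -1, 0, 0, 0, 0, 0, 0, -1, 0, 0, 0, 0, 0, 0, -1, 0, 0, 0, 0, 0, 0, -1]' --squeeze 30

```text
t: 21.5
eef_pos: [0.5366, -0.2354, 0.2111]
orientation: [0.001, 0.878, 0.479, 0.0]
wrist_force: [-0.1, -0.5, 0.1]
grip_width: 0.0383
```

>>> arm_command --rows '[0, 0, 0, 0, 0, 0, -1, 0, 0, 0, 0, 0, 0, -1, 0, 0, 0, 0, 0, 0, -1, 0, 0, 0, 0, 0, 0, -1, 0, 0, 0, 0, 0, 0, -1]'

```text
t: 21.92
eef_pos: [0.5367, -0.2355, 0.2109]
orientation: [0.001, 0.878, 0.479, 0.0]
wrist_force: [0.2, -0.4, 3.7]
grip_width: 0.0298
```

```bash
python3 mv.py .565 .065 .33 1.58
```

```text
shift [ 268.2 -138.4 -119.3] turn [  0.1   0.  -33.2] | t 21.92 pos [ 0.5367 -0.2355  0.2109] yaw 1.0 F [ 0.2 -0.4  3.7] w 0.0298 q6 -0.03
```

>>> arm_command --rows '[0, 0, -6, 0, 0, 0, -1, 0, 0, -18, 0, 0, 0, -1, 0, 0, -36, 0, 0, 0, -1, 0, 0, -60, 0, 0, 0, -1, 0, 0, -85, 0, 0, 0, -1]'

```text
t: 22.33
eef_pos: [0.5355, -0.2347, 0.2946]
orientation: [-0.002, 0.878, 0.479, -0.001]
wrist_force: [-0.1, -0.5, -3.8]
grip_width: 0.03
```

>>> arm_command --rows '[4, -2, -18, 0, 0, 0, -1, 14, -7, -30, 0, 0, -3, -1, 34, -18, -35, 0, 0, -7, -1, 58, -30, -36, 0, 0, -11, -1, 84, -43, -36, 0, 0, -16, -1]'

```text
t: 22.75
eef_pos: [0.5451, -0.1409, 0.3313]
orientation: [-0.0, 0.802, 0.598, -0.0]
wrist_force: [0.5, -0.2, -2.2]
grip_width: 0.0299
```

```bash
python3 mv.py .565 .065 .33 1.58
```

```text
shift [203.  -39.7   1.4] turn [ -0.1  -0.  -17.1] | t 22.75 pos [ 0.5451 -0.1409  0.3313] yaw 1.281 F [ 0.5 -0.2 -2.2] w 0.0299 q6 -0.16
```

>>> arm_command --rows '[28, -5, 0, 0, 0, -3.4, -1, 57, -11, 0, 0, 0, -7, -1, 86, -17, 0, 0, 0, -10.5, -1, 115, -22, 0, 0, 0, -14, -1, 142, -28, 0, 0, 0, -17.1, -1]'

```text
t: 23.17
eef_pos: [0.559, 0.0045, 0.3306]
orientation: [-0.001, 0.704, 0.711, -0.001]
wrist_force: [1.1, -0.1, -4.3]
grip_width: 0.0302
```

```bash
python3 mv.py .565 .065 .30 1.58
```

```text
shift [60.5  6.7 30.6] turn [-0.1 -0.   0.1] | t 23.17 pos [0.559  0.0045 0.3306] yaw 1.581 F [ 1.1 -0.1 -4.3] w 0.0302 q6 -0.2
```

>>> arm_command --rows '[22, 2, 0, 0, 0, 0, -1, 42, 4, 0, 0, 0, 0, -1, 55, 6, 4, 0, 0, 0, -1, 60, 6.5, 16, 0, 0, 0, -1, 60, 6.5, 30, 0, 0, 0, -1]'

```text
t: 23.58
eef_pos: [0.5656, 0.0641, 0.3011]
orientation: [0.0, 0.704, 0.71, 0.0]
wrist_force: [-0.1, -0.7, -3.4]
grip_width: 0.0297
```

>>> arm_command --rows '[0, 0, 10, 0, 0, 0, -1, 0, 0, 22, 0, 0, 0, -1, 0, 0, 34, 0, 0, 0, -1, 0, 0, 42, 0, 0, 0, -1, 0, 0, 46, 0, 0, 0, -1]'

```text
t: 24.0
eef_pos: [0.5651, 0.0623, 0.2535]
orientation: [-0.001, 0.705, 0.709, -0.001]
wrist_force: [-1.1, -0.3, -3.2]
grip_width: 0.0298
```

```bash
python3 mv.py .565 .065 .243 1.58
```

```text
shift [ 2.7 -0.  10.5] turn [-0.2 -0.  -0.2] | t 24.0 pos [0.5651 0.0623 0.2535] yaw 1.577 F [-1.1 -0.3 -3.2] w 0.0298 q6 -0.09
```

>>> arm_command --rows '[0, 0, 2, 0, 0, 0, -1, 0, 0, 4, 0, 0, 0, -1, 0, 0, 6, 0, 0, 0, -1, 0, 0, 7, 0, 0, 0, -1, 0, 0, 8, 0, 0, 0, -1]'

```text
t: 24.42
eef_pos: [0.5658, 0.0627, 0.2477]
orientation: [0.0, 0.705, 0.71, 0.0]
wrist_force: [0.4, 0.4, -3.7]
grip_width: 0.0297
```

>>> arm_command --rows '[0, 0, 1, 0, 0, 0, -1, 0, 0, 1, 0, 0, 0, -1, 0, 0, 2, 0, 0, 0, -1, 0, 0, 2, 0, 0, 0, -1, 0, 0, 2, 0, 0, 0, -1]'

```text
t: 24.83
eef_pos: [0.5657, 0.0627, 0.2454]
orientation: [0.0, 0.705, 0.71, 0.0]
wrist_force: [0.3, 0.8, -3.4]
grip_width: 0.0299
```

>>> arm_command --rows '[0, 0, 1, 0, 0, 0, -1, 0, 0, 1, 0, 0, 0, -1, 0, 0, 2, 0, 0, 0, -1, 0, 0, 2, 0, 0, 0, -1, 0, 0, 2, 0, 0, 0, -1]'

```text
t: 25.25
eef_pos: [0.5657, 0.0627, 0.2433]
orientation: [-0.0, 0.705, 0.71, -0.0]
wrist_force: [-0.2, -0.3, -3.6]
grip_width: 0.0297
```

>>> arm_command --rows '[0, 0, 0.5, 0, 0, 0, -1, 0, 0, 1, 0, 0, 0, -1, 0, 0, 1, 0, 0, 0, -1, 0, 0, 1, 0, 0, 0, -1, 0, 0, 1, 0, 0, 0, -1]'

```text
t: 25.67
eef_pos: [0.5658, 0.0627, 0.2429]
orientation: [0.0, 0.705, 0.71, 0.0]
wrist_force: [-1.5, 0.1, 3.0]
grip_width: 0.0297
```

>>> arm_command --rows '[0, 0, -0.5, 0, 0, 0, 0.1, 0, 0, -0.5, 0, 0, 0, 0.1, 0, 0, -0.5, 0, 0, 0, 0.1, 0, 0, -0.5, 0, 0, 0, 0.1, 0, 0, -2, 0, 0, 0, 0.1]'

```text
t: 26.08
eef_pos: [0.5656, 0.0627, 0.244]
orientation: [-0.0, 0.705, 0.71, -0.0]
wrist_force: [-0.0, 0.3, -0.6]
grip_width: 0.0506
```

>>> arm_command --rows '[0, 0, -15, 0, 0, 0, 0.1, 0, 0, -40, 0, 0, 0, 0.1, 0, 0, -70, 0, 0, 0, 0.1, -10, 0, -100, 0, 0, 0, 0.1, -40, 0, -110, 0, 0, 0, 0.1]'

```text
t: 26.5
eef_pos: [0.5667, 0.0249, 0.3591]
orientation: [0.002, 0.703, 0.711, 0.003]
wrist_force: [1.1, -0.0, 1.0]
grip_width: 0.0514
```

```bash
python3 - <<'E'
from h import *
c=cap("scene","s12")
im=np.ascontiguousarray(c["image"][140:290,110:350,::-1]);im=cv2.resize(im,None,fx=3.3,fy=3.3,interpolation=cv2.INTER_CUBIC)
cv2.imwrite("pics/s12c.png",im)
E
python3 mv.py .583 -.3295 .33 1.521
```

```text
shift [-348.3   12.6   31.3] turn [0.5 0.3 3.3] | t 26.55 pos [0.5674 0.0188 0.3596] yaw 1.579 F [ 1.2 -3.4  1.9] w 0.0512 q6 -0.17
```

View pics/s12c.png

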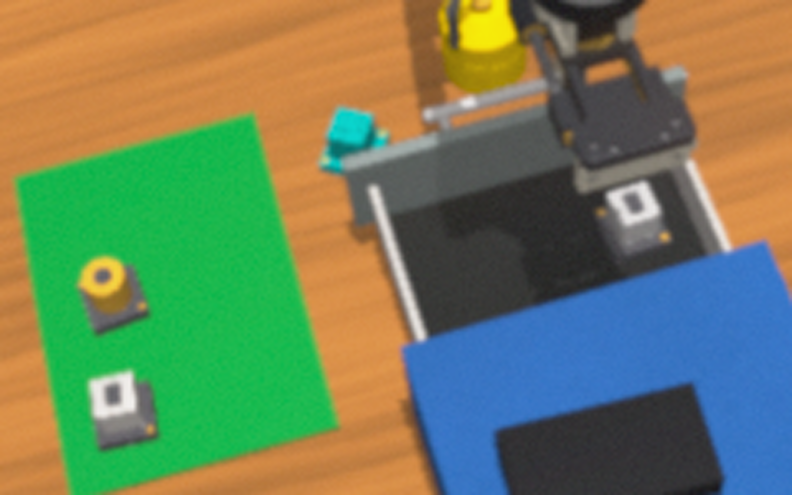

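>>> arm_command --rows '[-40, 1, 0, 0, 0, 1, 0.3, -80, 3, 0, 0, 0, 2, 0.3, -121, 4, 5, 0, 0, 3, 0.3, -162, 6, 10, 0, 0, 3.6, 0.3, -203, 7, 15, 0, 0, 3.6, 0.3]'

```text
t: 26.97
eef_pos: [0.5742, -0.182, 0.3391]
orientation: [0.0, 0.727, 0.687, 0.0]
wrist_force: [0.9, -0.2, 0.2]
grip_width: 0.0606
```

```bash
python3 mv.py .5833 -.3295 .27 1.516
```

```text
shift [-146.7   17.4   69.2] turn [ 0.   0.  -0.1] | t 26.97 pos [ 0.5742 -0.182   0.3391] yaw 1.514 F [ 0.9 -0.2  0.2] w 0.0606 q6 -0.44
```

>>> arm_command --rows '[-35, 4, 8, 0, 0, 0, 0.3, -72, 9, 20, 0, 0, 0, 0.3, -108, 14, 35, 0, 0, 0, 0.3, -135, 17, 52, 0, 0, 0, 0.3, -147, 17.5, 66, 0, 0, 0, 0.3]'

```text
t: 27.38
eef_pos: [0.5831, -0.3319, 0.2716]
orientation: [0.0, 0.728, 0.686, -0.0]
wrist_force: [-1.3, -0.1, -0.1]
grip_width: 0.0602
```

```bash
python3 - <<'E'
from h import *
c=cap("scene","s13")
im=np.ascontiguousarray(c["image"][190:310,90:230,::-1]);im=cv2.resize(im,None,fx=4.2,fy=4.2,interpolation=cv2.INTER_CUBIC)
cv2.imwrite("pics/s13c.png",im)
E
python3 mv.py .5833 -.3295 .207 1.516
```

```text
shift [ 2.3  1.3 61.4] turn [-0.2 -0.1 -0.3] | t 27.43 pos [ 0.5821 -0.3318  0.2684] yaw 1.511 F [-0.9 -2.  -1.1] w 0.0607 q6 -0.62
```

View pics/s13c.png

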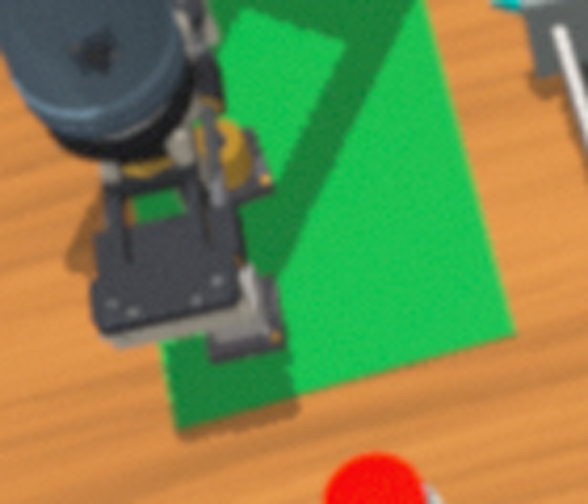

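>>> arm_command --rows '[2, 0.5, 12, 0, 0, 0, 0.3, 2, 0.5, 26, 0, 0, 0, 0.3, 2, 0.5, 40, 0, 0, 0, 0.3, 2, 0.5, 52, 0, 0, 0, 0.3, 2, 0.5, 60, 0, 0, 0, 0.3]'

```text
t: 27.85
eef_pos: [0.5843, -0.3237, 0.2123]
orientation: [-0.001, 0.726, 0.688, 0.0]
wrist_force: [-0.5, -0.4, -0.4]
grip_width: 0.0603
```

```bash
python3 mv.py .5833 -.3295 .208 1.516
```

```text
shift [-5.9 -0.7  4.2] turn [-0.1 -0.1  0. ] | t 27.85 pos [ 0.5843 -0.3237  0.2123] yaw 1.517 F [-0.5 -0.4 -0.4] w 0.0603 q6 -0.62
```

>>> arm_command --rows '[-3, 0, 1, 0, 0, 0, 0.3, -5, 0, 3, 0, 0, 0, 0.3, -5, 0, 3, 0, 0, 0, -1, -5, 0, 3, 0, 0, 0, -1, -5, 0, 3, 0, 0, 0, -1]'

```text
t: 28.27
eef_pos: [0.5842, -0.3313, 0.2112]
orientation: [0.001, 0.727, 0.687, 0.0]
wrist_force: [-0.3, 0.0, 0.5]
grip_width: 0.0446
```

>>> arm_command --rows '[0, 0, 0, 0, 0, 0, -1, 0, 0, 0, 0, 0, 0, -1, 0, 0, 0, 0, 0, 0, -1, 0, 0, 0, 0, 0, 0, -1, 0, 0, 0, 0, 0, 0, -1]'

```text
t: 28.68
eef_pos: [0.5841, -0.3311, 0.2108]
orientation: [0.0, 0.727, 0.687, 0.0]
wrist_force: [0.5, -0.2, 1.8]
grip_width: 0.0295
```

>>> arm_command --rows '[0, 0, 0, 0, 0, 0, -1, 0, 0, 0, 0, 0, 0, -1, 0, 0, -6, 0, 0, 0, -1, 0, 0, -18, 0, 0, 0, -1, 0, 0, -36, 0, 0, 0, -1]'

```text
t: 29.1
eef_pos: [0.583, -0.3303, 0.2446]
orientation: [-0.003, 0.727, 0.687, -0.0]
wrist_force: [0.8, -0.2, -3.2]
grip_width: 0.0299
```

```bash
python3 mv.py .565 0 .33 1.58
```

```text
shift [329.1 -36.8 -84.1] turn [-0.3 -0.2 -3.7] | t 29.1 pos [ 0.583  -0.3303  0.2446] yaw 1.515 F [ 0.8 -0.2 -3.2] w 0.0299 q6 -0.63
```

>>> arm_command --rows '[4, 0, -20, 0, 0, 0, -1, 14, -1, -45, 0, 0, 0, -1, 34, -3, -70, 0, 0, -1, -1, 60, -6, -84, 0, 0, -1.5, -1, 90, -9, -88, 0, 0, -2, -1]'

```text
t: 29.52
eef_pos: [0.5802, -0.2411, 0.3382]
orientation: [0.003, 0.715, 0.699, 0.0]
wrist_force: [0.2, 0.1, -3.7]
grip_width: 0.0299
```

>>> arm_command --rows '[32, -4, 0, 0, 0, 0, -1, 66, -8, 0, 0, 0, -0.5, -1, 100, -12, 0, 0, 0, -1, -1, 134, -16, 0, 0, 0, -1.5, -1, 166, -20, 0, 0, 0, -1.8, -1]'

```text
t: 29.93
eef_pos: [0.5626, -0.0724, 0.3347]
orientation: [-0.0, 0.703, 0.711, -0.0]
wrist_force: [0.4, 1.0, -3.3]
grip_width: 0.0297
```

```bash
python3 mv.py .565 0 .30 1.58
```

```text
shift [72.4  3.2 34.8] turn [-0.  -0.   0.1] | t 29.93 pos [ 0.5626 -0.0724  0.3347] yaw 1.582 F [ 0.4  1.  -3.3] w 0.0297 q6 -0.34
```

>>> arm_command --rows '[28, 1, 0, 0, 0, 0, -1, 50, 2, 4, 0, 0, 0, -1, 66, 3, 10, 0, 0, 0, -1, 71, 3, 20, 0, 0, 0, -1, 71, 3, 32, 0, 0, 0, -1]'

```text
t: 30.35
eef_pos: [0.5656, -0.0019, 0.3026]
orientation: [0.0, 0.703, 0.712, 0.0]
wrist_force: [0.7, -1.4, -2.9]
grip_width: 0.03
```

>>> arm_command --rows '[0, 0, 10, 0, 0, 0, -1, 0, 0, 22, 0, 0, 0, -1, 0, 0, 34, 0, 0, 0, -1, 0, 0, 44, 0, 0, 0, -1, 0, 0, 49, 0, 0, 0, -1]'

```text
t: 30.77
eef_pos: [0.5652, -0.004, 0.2515]
orientation: [-0.001, 0.704, 0.71, -0.001]
wrist_force: [-0.2, 1.6, -3.5]
grip_width: 0.0299
```

```bash
python3 mv.py .565 0 .243 1.58
```

```text
shift [ 4.  -0.1  8.5] turn [-0.2 -0.   0. ] | t 30.77 pos [ 0.5652 -0.004   0.2515] yaw 1.58 F [-0.2  1.6 -3.5] w 0.0299 q6 -0.21
```

>>> arm_command --rows '[1, 0, 2, 0, 0, 0, -1, 2, 0, 4, 0, 0, 0, -1, 2, 0, 5, 0, 0, 0, -1, 2, 0, 6, 0, 0, 0, -1, 2, 0, 7, 0, 0, 0, -1]'

```text
t: 31.18
eef_pos: [0.566, -0.0012, 0.2468]
orientation: [0.0, 0.703, 0.711, 0.0]
wrist_force: [-0.4, -0.6, -3.3]
grip_width: 0.0294
```

>>> arm_command --rows '[0, 0, 1, 0, 0, 0, -1, 0, 0, 1, 0, 0, 0, -1, 0, 0, 2, 0, 0, 0, -1, 0, 0, 2, 0, 0, 0, -1, 0, 0, 2, 0, 0, 0, -1]'

```text
t: 31.6
eef_pos: [0.5657, -0.0012, 0.2444]
orientation: [-0.0, 0.703, 0.711, -0.0]
wrist_force: [-0.1, 0.4, -3.8]
grip_width: 0.0296
```

>>> arm_command --rows '[0, 0, 1, 0, 0, 0, -1, 0, 0, 1, 0, 0, 0, -1, 0, 0, 2, 0, 0, 0, -1, 0, 0, 2, 0, 0, 0, -1, 0, 0, 2, 0, 0, 0, -1]'

```text
t: 32.02
eef_pos: [0.5659, -0.0012, 0.2428]
orientation: [0.0, 0.703, 0.711, 0.0]
wrist_force: [-0.3, 0.9, 0.9]
grip_width: 0.0299
```

Contact; release and lift.

>>> arm_command --rows '[0, 0, 0, 0, 0, 0, 0.1, 0, 0, -0.5, 0, 0, 0, 0.1, 0, 0, -0.5, 0, 0, 0, 0.1, 0, 0, -0.5, 0, 0, 0, 0.1, 0, 0, -2, 0, 0, 0, 0.1]'

```text
t: 32.43
eef_pos: [0.5657, -0.0013, 0.2442]
orientation: [-0.0, 0.703, 0.711, -0.0]
wrist_force: [0.5, 0.2, 0.1]
grip_width: 0.0505
```

>>> arm_command --rows '[0, 0, -15, 0, 0, 0, 0.1, 0, 0, -40, 0, 0, 0, 0.1, 0, 0, -70, 0, 0, 0, 0.1, -10, 0, -95, 0, 0, 0, 0.3, -40, 0, -105, 0, 0, 0, 0.3]'

```text
t: 32.85
eef_pos: [0.5668, -0.039, 0.3535]
orientation: [0.002, 0.702, 0.712, 0.002]
wrist_force: [0.9, -0.0, 0.3]
grip_width: 0.0588
```

>>> arm_command --rows '[-30, -5, 0, 0, 0, 0, 0.3, -65, -10, 0, 0, 0, 0, 0.3, -100, -15, 0, 0, 0, 0, 0.3, -130, -20, 0, 0, 0, 0, 0.3, -150, -22, 0, 0, 0, 0, 0.3]'

```text
t: 33.27
eef_pos: [0.545, -0.1942, 0.3495]
orientation: [0.0, 0.704, 0.71, -0.0]
wrist_force: [0.3, -1.1, 0.3]
grip_width: 0.0601
```

```bash
python3 m1.py | grep ^C
python3 - <<'E'
from h import *
cap("top","t14")
c=cap("scene","s14")
im=np.ascontiguousarray(c["image"][140:290,110:350,::-1]);im=cv2.resize(im,None,fx=3.3,fy=3.3,interpolation=cv2.INTER_CUBIC)
cv2.imwrite("pics/s14c.png",im)
E
python3 mv.py .486 -.3218 .30 1.68
```

```text
C scene 0.64 [ 0.4895 -0.3211  0.1121  0.0657]
shift [-129.7  -61.    49.4] turn [ 0.   0.  -5.7] | t 34.27 pos [ 0.5457 -0.1915  0.3494] yaw 1.581 F [0.1 0.4 0.4] w 0.0602 q6 -0.54
```

View pics/s14c.png

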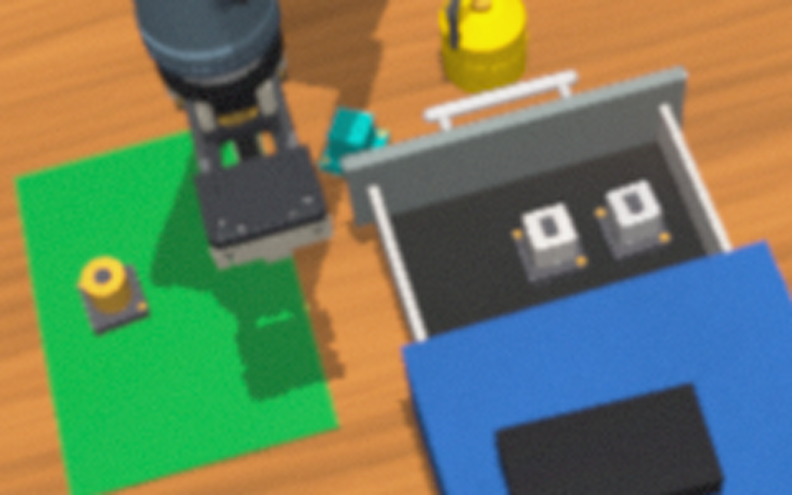

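View pics/t14.png

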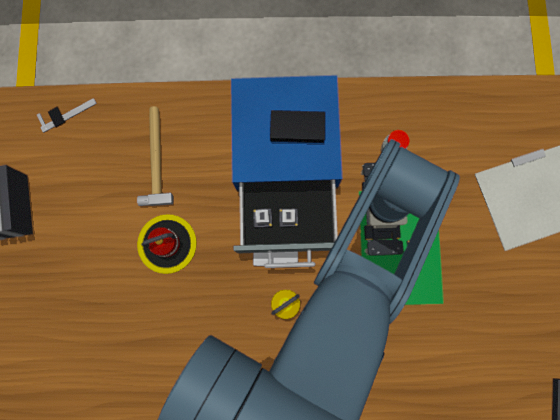

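>>> arm_command --rows '[-30, -14, 8, 0, 0, -1.5, 0.3, -62, -29, 20, 0, 0, -3, 0.3, -94, -44, 34, 0, 0, -4.5, 0.3, -120, -56, 50, 0, 0, -5.7, 0.3, -129, -61, 64, 0, 0, -5.7, 0.3]'

```text
t: 34.68
eef_pos: [0.4845, -0.3246, 0.2847]
orientation: [0.001, 0.668, 0.744, -0.001]
wrist_force: [-0.1, -0.0, 0.8]
grip_width: 0.0604
```

>>> arm_command --rows '[0, 0, 8, 0, 0, 0, 0.3, 0, 0, 16, 0, 0, 0, 0.3, 0, 0, 20, 0, 0, 0, 0.3, 0, 0, 20, 0, 0, 0, 0.3, 0, 0, 20, 0, 0, 0, 0.3]'

```text
t: 35.1
eef_pos: [0.4867, -0.3201, 0.2657]
orientation: [0.0, 0.667, 0.745, 0.0]
wrist_force: [-0.6, -0.2, -0.3]
grip_width: 0.0604
```

```bash
python3 - <<'E'
from h import *
c=cap("scene","s15")
im=np.ascontiguousarray(c["image"][170:290,80:220,::-1]);im=cv2.resize(im,None,fx=4.2,fy=4.2,interpolation=cv2.INTER_CUBIC)
cv2.imwrite("pics/s15c.png",im)
E
python3 mv.py .486 -.3215 .208 1.68
```

```text
shift [-1.1 -1.  58. ] turn [0.  0.  0.1] | t 35.15 pos [ 0.4868 -0.3202  0.266 ] yaw 1.682 F [-0.3  0.  -0.9] w 0.0604 q6 -0.88
```

View pics/s15c.png

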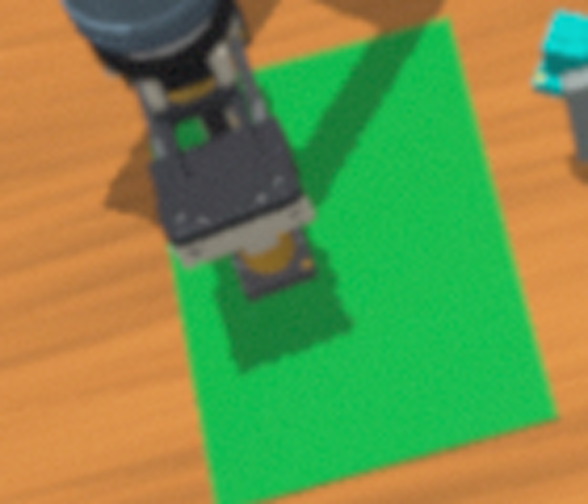

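>>> arm_command --rows '[-1, -1, 10, 0, 0, 0, 0.3, -1, -1, 24, 0, 0, 0, 0.3, -1, -1, 38, 0, 0, 0, 0.3, -1, -1, 50, 0, 0, 0, 0.3, -1, -1, 57, 0, 0, 0, 0.3]'

```text
t: 35.57
eef_pos: [0.485, -0.3216, 0.2069]
orientation: [-0.001, 0.667, 0.745, 0.0]
wrist_force: [-0.3, 0.3, 0.2]
grip_width: 0.0603
```

>>> arm_command --rows '[0, 0, 0, 0, 0, 0, 0.3, 0, 0, 0, 0, 0, 0, -1, 0, 0, 0, 0, 0, 0, -1, 0, 0, 0, 0, 0, 0, -1, 0, 0, 0, 0, 0, 0, -1]'

```text
t: 35.98
eef_pos: [0.4854, -0.3224, 0.2092]
orientation: [0.001, 0.667, 0.745, -0.0]
wrist_force: [0.5, -0.4, -1.3]
grip_width: 0.0384
```

>>> arm_command --rows '[0, 0, 0, 0, 0, 0, -1, 0, 0, 0, 0, 0, 0, -1, 0, 0, 0, 0, 0, 0, -1, 0, 0, 0, 0, 0, 0, -1, 0, 0, 0, 0, 0, 0, -1]'

```text
t: 36.4
eef_pos: [0.4856, -0.3224, 0.2091]
orientation: [0.001, 0.667, 0.745, 0.0]
wrist_force: [2.1, 0.3, 5.4]
grip_width: 0.0311
```

```bash
python3 mv.py .565 -.066 .33 1.58
```

```text
shift [ 246.   107.2 -121.1] turn [0.1 0.1 5.8] | t 36.4 pos [ 0.4856 -0.3224  0.2091] yaw 1.681 F [2.1 0.3 5.4] w 0.0311 q6 -0.89
```

>>> arm_command --rows '[0, 0, -6, 0, 0, 0, -1, 0, 0, -18, 0, 0, 0, -1, 0, 0, -38, 0, 0, 0, -1, 0, 0, -64, 0, 0, 0, -1, 4, 2, -90, 0, 0, 0, -1]'

```text
t: 36.82
eef_pos: [0.4857, -0.318, 0.2977]
orientation: [-0.002, 0.667, 0.745, -0.0]
wrist_force: [-0.3, 0.9, -3.8]
grip_width: 0.0313
```

>>> arm_command --rows '[12, 5, -18, 0, 0, 1, -1, 32, 14, -28, 0, 0, 2, -1, 60, 26, -32, 0, 0, 3, -1, 90, 39, -32, 0, 0, 4, -1, 122, 53, -32, 0, 0, 5.5, -1]'

```text
t: 37.23
eef_pos: [0.5254, -0.1901, 0.33]
orientation: [-0.001, 0.703, 0.711, -0.001]
wrist_force: [0.7, -0.2, -3.3]
grip_width: 0.0312
```

```bash
python3 mv.py .565 -.066 .30 1.58
```

```text
shift [123.6  41.1  30. ] turn [-0.1 -0.   0.1] | t 37.23 pos [ 0.5254 -0.1901  0.33  ] yaw 1.582 F [ 0.7 -0.2 -3.3] w 0.0312 q6 -0.56
```

>>> arm_command --rows '[32, 11, 0, 0, 0, 0, -1, 64, 22, 0, 0, 0, 0, -1, 94, 32, 0, 0, 0, 0, -1, 114, 38, 6, 0, 0, 0, -1, 123, 41, 18, 0, 0, 0, -1]'

```text
t: 37.65
eef_pos: [0.5655, -0.0644, 0.3127]
orientation: [-0.0, 0.701, 0.713, 0.0]
wrist_force: [-0.6, -0.4, -4.4]
grip_width: 0.0313
```

>>> arm_command --rows '[0, 0, 12, 0, 0, 0, -1, 0, 0, 26, 0, 0, 0, -1, 0, 0, 40, 0, 0, 0, -1, 0, 0, 52, 0, 0, 0, -1, 0, 0, 60, 0, 0, 0, -1]'

```text
t: 38.07
eef_pos: [0.5641, -0.067, 0.2501]
orientation: [-0.002, 0.702, 0.712, -0.001]
wrist_force: [0.1, 0.0, -4.0]
grip_width: 0.0316
```

```bash
python3 mv.py .565 -.066 .243 1.58
```

```text
shift [1.  0.9 7.1] turn [-0.3 -0.1  0.3] | t 38.07 pos [ 0.5641 -0.067   0.2501] yaw 1.585 F [ 0.1  0.  -4. ] w 0.0316 q6 -0.33
```

>>> arm_command --rows '[1, 0, 2, 0, 0, 0, -1, 1, 0, 4, 0, 0, 0, -1, 1, 0, 6, 0, 0, 0, -1, 1, 0, 7, 0, 0, 0, -1, 1, 0, 7, 0, 0, 0, -1]'

```text
t: 38.48
eef_pos: [0.5654, -0.0664, 0.2457]
orientation: [0.0, 0.702, 0.712, 0.0]
wrist_force: [-0.3, -0.3, -4.0]
grip_width: 0.0314
```

>>> arm_command --rows '[0, 0, 1, 0, 0, 0, -1, 0, 0, 1, 0, 0, 0, -1, 0, 0, 2, 0, 0, 0, -1, 0, 0, 2, 0, 0, 0, -1, 0, 0, 2, 0, 0, 0, -1]'

```text
t: 38.9
eef_pos: [0.5653, -0.0664, 0.2434]
orientation: [-0.0, 0.702, 0.712, 0.0]
wrist_force: [-0.8, -0.2, -3.7]
grip_width: 0.0314
```

>>> arm_command --rows '[0, 0, 1, 0, 0, 0, -1, 0, 0, 1, 0, 0, 0, -1, 0, 0, 2, 0, 0, 0, -1, 0, 0, 2, 0, 0, 0, -1, 0, 0, 2, 0, 0, 0, -1]'

```text
t: 39.32
eef_pos: [0.5653, -0.0664, 0.2413]
orientation: [-0.0, 0.702, 0.712, -0.0]
wrist_force: [-0.6, 0.2, -3.9]
grip_width: 0.0318
```

>>> arm_command --rows '[0, 0, 0.5, 0, 0, 0, -1, 0, 0, 1, 0, 0, 0, -1, 0, 0, 1, 0, 0, 0, -1, 0, 0, 1, 0, 0, 0, -1, 0, 0, 1, 0, 0, 0, -1]'

```text
t: 39.73
eef_pos: [0.5655, -0.0663, 0.241]
orientation: [0.0, 0.702, 0.712, 0.0]
wrist_force: [-0.8, 2.4, 5.3]
grip_width: 0.0311
```

>>> arm_command --rows '[0, 0, -0.5, 0, 0, 0, 0.1, 0, 0, -0.5, 0, 0, 0, 0.1, 0, 0, -0.5, 0, 0, 0, 0.1, 0, 0, -0.5, 0, 0, 0, 0.1, 0, 0, -2, 0, 0, 0, 0.1]'

```text
t: 40.15
eef_pos: [0.5652, -0.0664, 0.2419]
orientation: [-0.0, 0.702, 0.712, -0.0]
wrist_force: [-0.7, 0.5, 0.1]
grip_width: 0.0505
```

>>> arm_command --rows '[0, 0, -15, 0, 0, 0, 0.1, 0, 0, -40, 0, 0, 0, 0.1, 0, 0, -75, 0, 0, 0, 0.1, 0, -15, -105, 0, 0, 0, 0.1, 0, -50, -115, 0, 0, 0, -0.44]'

```text
t: 40.57
eef_pos: [0.5184, -0.0679, 0.362]
orientation: [0.005, 0.702, 0.712, 0.002]
wrist_force: [0.7, -1.0, 1.5]
grip_width: 0.0479
```

```bash
python3 mv.py .4455 -.0 .32 1.58
```

```text
shift [ 69.1 -72.3  41.1] turn [0.6 0.2 0.3] | t 40.57 pos [ 0.5184 -0.0679  0.362 ] yaw 1.585 F [ 0.7 -1.   1.5] w 0.0479 q6 -0.36
```

>>> arm_command --rows '[15, -15, 0, 0, 0, 0, -0.44, 32, -34, 0, 0, 0, 0, -0.44, 50, -52, 5, 0, 0, 0, -0.44, 62, -66, 15, 0, 0, 0, -0.44, 67, -72, 25, 0, 0, 0, -0.44]'

```text
t: 40.98
eef_pos: [0.4404, 0.0004, 0.3324]
orientation: [-0.0, 0.702, 0.712, 0.0]
wrist_force: [-0.1, -0.3, 0.4]
grip_width: 0.0264
```

```bash
python3 - <<'E'
from h import *
t=cap("top","t16")
c=cap("scene","s16")
im=np.ascontiguousarray(c["image"][100:290,110:350,::-1]);im=cv2.resize(im,None,fx=3,fy=3,interpolation=cv2.INTER_CUBIC)
cv2.imwrite("pics/s16c.png",im)
im=np.ascontiguousarray(t["image"][150:320,200:450,::-1]);im=cv2.resize(im,None,fx=3,fy=3,interpolation=cv2.INTER_CUBIC)
cv2.imwrite("pics/t16c.png",im)
E
python3 mv.py .446 -.0 .30 1.58
```

```text
shift [-0.1  5.4 31.3] turn [-0.2 -0.1  0.3] | t 41.08 pos [ 4.407e-01 -1.000e-04  3.314e-01] yaw 1.586 F [ 0.  -0.8  0.2] w 0.026 q6 -0.27
```

View pics/s16c.png

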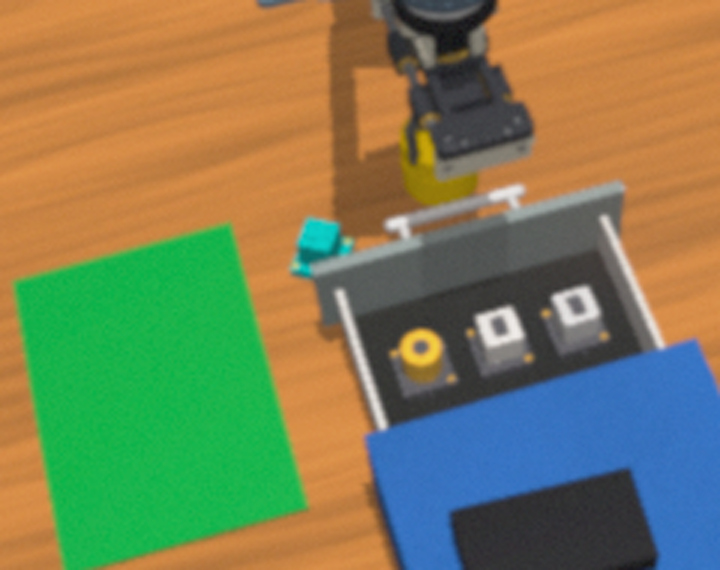

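View pics/t16c.png

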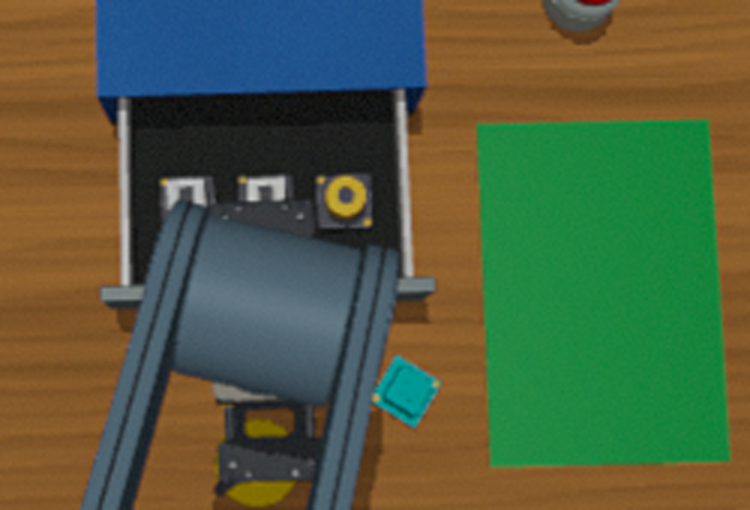

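>>> arm_command --rows '[0, 2, 5, 0, 0, 0, -0.44, 0, 5, 15, 0, 0, 0, -0.44, 0, 5.5, 25, 0, 0, 0, -0.44, 0, 5.5, 31, 0, 0, 0, -0.44, 0, 5.5, 31, 0, 0, 0, -0.44]'

```text
t: 41.5
eef_pos: [0.4481, -0.0014, 0.2998]
orientation: [-0.001, 0.702, 0.712, -0.001]
wrist_force: [0.1, 0.5, 0.7]
grip_width: 0.0255
```

```bash
python3 mv.py .446 -.0 .25 1.58
```

```text
shift [ 1.4 -2.  49.8] turn [-0.1 -0.   0.2] | t 41.5 pos [ 0.4481 -0.0014  0.2998] yaw 1.584 F [0.1 0.5 0.7] w 0.0255 q6 -0.27
```

>>> arm_command --rows '[0, -2, 6, 0, 0, 0, -0.44, 0, -2, 14, 0, 0, 0, -0.44, 0, -2, 20, 0, 0, 0, -0.44, 0, -2, 26, 0, 0, 0, -0.44, 0, -2, 30, 0, 0, 0, -0.44]'

```text
t: 41.92
eef_pos: [0.4457, -0.001, 0.2706]
orientation: [-0.0, 0.702, 0.712, -0.0]
wrist_force: [0.2, -0.6, 1.0]
grip_width: 0.026
```

>>> arm_command --rows '[0, 0, 4, 0, 0, 0, -0.44, 0, 0, 8, 0, 0, 0, -0.44, 0, 0, 13, 0, 0, 0, -0.44, 0, 0, 17, 0, 0, 0, -0.44, 0, 0, 20, 0, 0, 0, -0.44]'

```text
t: 42.33
eef_pos: [0.4458, -0.001, 0.2509]
orientation: [-0.0, 0.702, 0.712, -0.0]
wrist_force: [-1.1, -0.0, -0.4]
grip_width: 0.0262
```

>>> arm_command --rows '[0, 0, 0, 0, 0, 0, -1, 0, 0, 0, 0, 0, 0, -1, 0, 0, 0, 0, 0, 0, -1, 0, 0, 0, 0, 0, 0, -1, 0, 0, 0, 0, 0, 0, -1]'

```text
t: 42.75
eef_pos: [0.4467, -0.0011, 0.2516]
orientation: [0.001, 0.702, 0.712, 0.001]
wrist_force: [5.1, 0.2, -5.8]
grip_width: 0.0102
```

```bash
python3 mv.py .5946 .0 .25 1.58
```

```text
shift [ -0.9 147.9   2. ] turn [0.2 0.  0.3] | t 42.75 pos [ 0.4467 -0.0011  0.2516] yaw 1.584 F [ 5.1  0.2 -5.8] w 0.0102 q6 -0.27
```

Push gently so the inserts do not topple (smooth acceleration).

>>> arm_command --rows '[0, 3, 0, 0, 0, 0, -1, 0, 8, 0, 0, 0, 0, -1, 0, 15, 0, 0, 0, 0, -1, 0, 23, 0, 0, 0, 0, -1, 0, 32, 0, 0, 0, 0, -1]'

```text
t: 43.17
eef_pos: [0.4786, -0.0007, 0.2516]
orientation: [0.0, 0.702, 0.712, -0.0]
wrist_force: [-2.3, -2.2, 3.4]
grip_width: 0.0101
```

>>> arm_command --rows '[0, 9, 0, 0, 0, 0, -1, 0, 18, 0, 0, 0, 0, -1, 0, 27, 0, 0, 0, 0, -1, 0, 36, 0, 0, 0, 0, -1, 0, 45, 0, 0, 0, 0, -1]'

```text
t: 43.58
eef_pos: [0.5242, -0.0002, 0.2515]
orientation: [0.0, 0.702, 0.712, 0.0]
wrist_force: [-2.3, -2.6, 4.7]
grip_width: 0.0098
```

>>> arm_command --rows '[0, 9, 0, 0, 0, 0, -1, 0, 18, 0, 0, 0, 0, -1, 0, 27, 0, 0, 0, 0, -1, 0, 35, 0, 0, 0, 0, -1, 0, 42, 0, 0, 0, 0, -1]'

```text
t: 44.0
eef_pos: [0.5662, 0.0002, 0.2516]
orientation: [0.001, 0.702, 0.712, 0.0]
wrist_force: [-1.0, -5.5, 5.3]
grip_width: 0.0096
```

```bash
python3 mv.py .5946 .0 .25 1.58
```

```text
shift [-0.6 28.4  1.6] turn [0.1 0.1 0.3] | t 44.0 pos [5.662e-01 2.000e-04 2.516e-01] yaw 1.585 F [-1.  -5.5  5.3] w 0.0096 q6 -0.21
```

>>> arm_command --rows '[-0.5, 7, 0, 0, 0, 0, -1, -1, 13, 0, 0, 0, 0, -1, -1, 18, 0, 0, 0, 0, -1, -1, 22, 0, 0, 0, 0, -1, -1, 24, 0, 0, 0, 0, -1]'

```text
t: 44.42
eef_pos: [0.59, 0.0002, 0.2516]
orientation: [0.0, 0.702, 0.712, 0.001]
wrist_force: [-1.4, -0.9, 6.7]
grip_width: 0.0103
```

>>> arm_command --rows '[0, 1, 0, 0, 0, 0, -1, 0, 2, 0, 0, 0, 0, -1, 0, 3, 0, 0, 0, 0, -1, 0, 3.5, 0, 0, 0, 0, -1, 0, 4, 0, 0, 0, 0, -1]'

```text
t: 44.83
eef_pos: [0.5934, 0.0002, 0.2516]
orientation: [0.0, 0.702, 0.712, 0.0]
wrist_force: [-1.0, -2.6, 5.6]
grip_width: 0.0101
```

>>> arm_command --rows '[0, 0.5, 0, 0, 0, 0, -1, 0, 1, 0, 0, 0, 0, -1, 0, 1.5, 0, 0, 0, 0, -1, 0, 2, 0, 0, 0, 0, -1, 0, 2, 0, 0, 0, 0, -1]'

```text
t: 45.25
eef_pos: [0.5954, 0.0002, 0.2516]
orientation: [0.0, 0.702, 0.712, 0.0]
wrist_force: [-0.9, -2.4, 5.3]
grip_width: 0.0102
```

>>> arm_command --rows '[0, 0.5, 0, 0, 0, 0, -1, 0, 1, 0, 0, 0, 0, -1, 0, 1.5, 0, 0, 0, 0, -1, 0, 2, 0, 0, 0, 0, -1, 0, 2, 0, 0, 0, 0, -1]'

```text
t: 45.67
eef_pos: [0.5972, 0.0003, 0.2516]
orientation: [-0.0, 0.702, 0.712, 0.0]
wrist_force: [-2.0, -1.9, 6.1]
grip_width: 0.0103
```

>>> arm_command --rows '[0, 0.5, 0, 0, 0, 0, -1, 0, 1, 0, 0, 0, 0, -1, 0, 1.5, 0, 0, 0, 0, -1, 0, 2, 0, 0, 0, 0, -1, 0, 2, 0, 0, 0, 0, -1]'

```text
t: 46.08
eef_pos: [0.5979, 0.0003, 0.2515]
orientation: [-0.002, 0.702, 0.712, -0.001]
wrist_force: [-7.4, -2.9, 10.9]
grip_width: 0.0102
```

>>> arm_command --rows '[0, 0.5, 0, 0, 0, 0, -1, 0, 1, 0, 0, 0, 0, -1, 0, 1.5, 0, 0, 0, 0, -1, 0, 2, 0, 0, 0, 0, -1, 0, 2, 0, 0, 0, 0, -1]'

```text
t: 46.5
eef_pos: [0.5987, 0.0003, 0.2515]
orientation: [-0.003, 0.702, 0.712, -0.003]
wrist_force: [-13.8, -3.8, 15.4]
grip_width: 0.0103
```

>>> arm_command --rows '[0, 0, 0, 0, 0, 0, -0.53, 0, 0, 0, 0, 0, 0, -0.53, 0, -1, 0, 0, 0, 0, -0.53, 0, -2, 0, 0, 0, 0, -0.53, 0, -3, 0, 0, 0, 0, -0.53]'

```text
t: 46.92
eef_pos: [0.598, 0.0003, 0.2509]
orientation: [-0.0, 0.702, 0.712, 0.0]
wrist_force: [-0.0, 0.0, -0.1]
grip_width: 0.0218
```

>>> arm_command --rows '[0, 0, -5, 0, 0, 0, -0.53, 0, 0, -15, 0, 0, 0, -0.53, 0, 0, -28, 0, 0, 0, -0.53, 0, 0, -42, 0, 0, 0, -0.53, 0, 0, -60, 0, 0, 0, -0.53]'

```text
t: 47.33
eef_pos: [0.5978, 0.0002, 0.3122]
orientation: [-0.0, 0.702, 0.712, -0.0]
wrist_force: [0.5, -0.0, -0.7]
grip_width: 0.0222
```

>>> arm_command --rows '[0, -20, -30, 0, 0, 0, -0.53, 0, -50, -60, 0, 0, 0, -0.53, 0, -85, -80, 0, 0, 0, -0.53, 0, -120, -90, 0, 0, 0, -0.53, 0, -150, -90, 0, 0, 0, -0.53]'

```text
t: 47.75
eef_pos: [0.4466, -0.0019, 0.405]
orientation: [0.003, 0.702, 0.712, 0.002]
wrist_force: [0.3, 0.0, -0.1]
grip_width: 0.0216
```

Run:
```python
from h import *
t=cap("top","t17"); cap("scene","s17")
im=np.ascontiguousarray(t["image"][160:230,220:350,::-1]);im=cv2.resize(im,None,fx=6,fy=6,interpolation=cv2.INTER_CUBIC)
cv2.imwrite("pics/t17c.png",im); print(robot.state()["eef_pos"])
```

```text
[ 0.44420637 -0.00131563  0.40303489]
```

View pics/t17c.png

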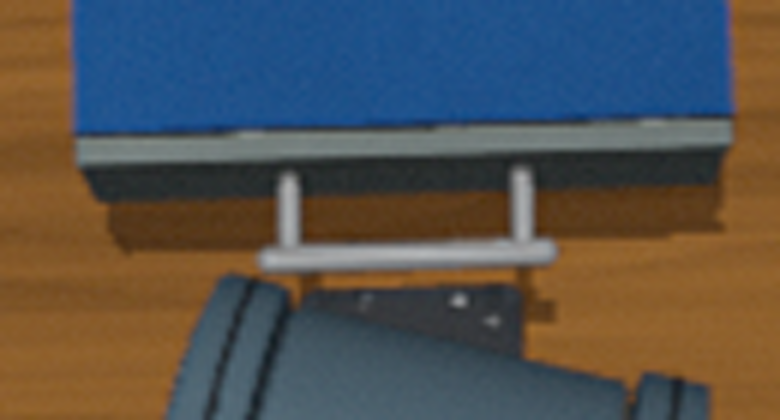

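View pics/s17.png

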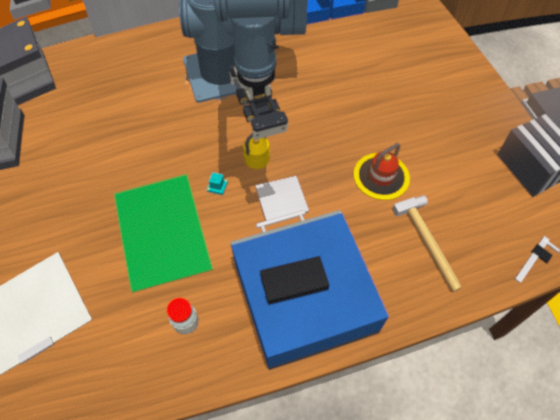

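```bash
python3 -c "
from rig import robot
print(robot.sign_off())"
```

```text
the job is handed in; nothing more can be done
None
```

I handed the job in at about 48 s of the 210 s allowed. No verdict was reported.

- **Canister:** I lifted the red canister by its bail with the drawer untouched and set it upright, centred on the drip mat. The last picture shows it still standing wholly inside the rim.
- **Inserts:** Three were present, two with square cores and one with a round brass core. I pulled the drawer to its stop and stood all three on its floor. A picture taken before shutting showed all three upright and the green mat empty.
- **Drawer:** I pushed it until the wrist force climbed against the stop. The final top picture shows the bar handle at about x = 0.597 m and no gap between front and unit.
- **Bystanders:** The jar, hammer and gauge box are where they were, and so are the yellow canister and the turquoise insert look-alike.

**What disagreed or could not be checked:**
- The two cameras differed by about 4 mm in x. The gripper's own position showed the scene camera was the one off, so I corrected for it.
- The drawer's travel and a visible gap showed it was 6–8 mm open at the start. It now sits against its stop.
- The inserts cannot be seen once the drawer is shut, so they were last checked just before that.

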